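# Make up a bracket kit from the rinse tank and the bench

### The job

Make up the bracket kit on the black board. With the hook rod from the fork stand, and without touching the basket with the gripper, lift the fastener basket out of the deep rinse tank by its bail, keep it upright and set it down gently inside the square yellow outline, then hang the rod back fully home in its fork. Pile all the angle brackets that are on the bench squarely on the long yellow outline, each lying flat with its flange up and turned end for end from the one below (before or after the basket, as you like), and leave the other things on the bench where they are.

Things in the scene. Friction and masses are not known exactly. Their poses are not given: they have to be found in the camera images.
- tank: fixed steel rinse tank, open top, 110 (x) x 78 (y), walls and floor 5 thick, rim 150 high. Origin on the bench under its middle, z up. Along both long inner walls runs a ledge 12 deep, its top 36 high; the basket hangs on the ledges by its ears, some 12 to the -x side of the middle, so the free room is on the +x side.
- basket: loose fastener basket hanging in the tank: steel cup 38 x 38 x 24 high; an orange ear on each y side (30 along x, out to y +-28, underside at z 21) rests on a ledge. Orange bail of 5 mm wire: uprights at y +-18.5 and a level bar along y, centreline 55 above the origin. Origin at the centre of the underside, z up. About 120 g.
- rod: loose hook rod hanging upright in the fork: shank 7 diameter; collar 28 diameter, z 92 to 98; red handle 16 x 16, z 98 to 150, sides along x and y. Origin on the shank axis at its foot, z up. At the foot a V hook of 5 mm wire, pointing to +x, open upwards: from (0,0,0) down to x 11, z -6 and up to its tip at x 22, z 5 (centreline). 110 g.
- stand: fixed grey fork stand: base 90 x 90 x 12 (x -10..80), column 18 x 50 at x 45, 130 high; two level tines 10 x 10 point to -x, ending at x -24, tops 130 high, 12 mm slot between. Origin on the bench below the seat. The slot opens to -x: the rod goes out that way once its collar is lifted a few mm.
- stand_seat (a point): the rod's place in the fork: in the slot, level with the tops of the tines; the rod is home when the underside of its collar is centred here
- board: fixed black kitting board 230 (x) x 120 (y) x 8 thick with two yellow outlines: a long one (104 x 53, long side along x) toward -x for the bracket pile, a square (50 x 50) toward +x for the basket. Origin on the bench under its middle, z up.
- board_pile (a point): centre of the long outline on the board's top (8 above the bench), axes like the board's. A bracket lies right with its origin over this point and its x along the board's x, either way; each turned half round from the one below, they fit with 6 mm between a flange and the next free end. 12 mm rise per bracket.
- board_pad (a point): centre of the square outline, on the board's top (8 above the bench); the basket's origin goes here
- bracket1: aluminium angle bracket, loose: plate 80 (x) x 45 (y) x 12 thick with an upright flange on one short end, 10 thick, 45 wide, its top 22 above the underside. Origin on the underside, mid y: flange fills x -48..-38, free end at x +32, centre of mass x -11. x points from flange to free end, z up. About 130 g. Three to five of these are present.
- bracket1_flange (a point): middle of the top edge of bracket1's flange, at (-43, 0, 22) in its frame
- bracket2: aluminium angle bracket, loose: plate 80 (x) x 45 (y) x 12 thick with an upright flange on one short end, 10 thick, 45 wide, its top 22 above the underside. Origin on the underside, mid y: flange fills x -48..-38, free end at x +32, centre of mass x -11. x points from flange to free end, z up. About 130 g. Three to five of these are present.
- bracket2_flange (a point): middle of the top edge of bracket2's flange, at (-43, 0, 22) in its frame
- bracket3: aluminium angle bracket, loose: plate 80 (x) x 45 (y) x 12 thick with an upright flange on one short end, 10 thick, 45 wide, its top 22 above the underside. Origin on the underside, mid y: flange fills x -48..-38, free end at x +32, centre of mass x -11. x points from flange to free end, z up. About 130 g. Three to five of these are present.
- bracket3_flange (a point): middle of the top edge of bracket3's flange, at (-43, 0, 22) in its frame
- bracket4: aluminium angle bracket, loose: plate 80 (x) x 45 (y) x 12 thick with an upright flange on one short end, 10 thick, 45 wide, its top 22 above the underside. Origin on the underside, mid y: flange fills x -48..-38, free end at x +32, centre of mass x -11. x points from flange to free end, z up. About 130 g. Three to five of these are present.
- bracket4_flange (a point): middle of the top edge of bracket4's flange, at (-43, 0, 22) in its frame
- bracket5: aluminium angle bracket, loose: plate 80 (x) x 45 (y) x 12 thick with an upright flange on one short end, 10 thick, 45 wide, its top 22 above the underside. Origin on the underside, mid y: flange fills x -48..-38, free end at x +32, centre of mass x -11. x points from flange to free end, z up. About 130 g. Three to five of these are present.
- bracket5_flange (a point): middle of the top edge of bracket5's flange, at (-43, 0, 22) in its frame
- carton: bystander, leave it alone: brown carton 75 x 55 x 45; origin at its underside or on its lower side
- plug_gauge: bystander, leave it alone: steel plug gauge, cylinder 28 diameter x 60 high; origin at its underside or on its lower side
- driver: bystander, leave it alone: screwdriver lying on the bench; origin at its underside or on its lower side
- oil_bottle: bystander, leave it alone: small bottle 44 diameter x 100 high; origin at its underside or on its lower side
- gauge_case: bystander, leave it alone: dark wooden gauge case 90 x 60 x 30; origin at its underside or on its lower side
There are look-alikes about, which are no part of the job. Leave any purple or turquoise look-alike of the bracket4 alone. Leave any green or orange look-alike of the bracket5 alone.

How it is judged (in metres and radians):
On the way:
1. the basket hangs from the hook of the rod, clear above the tank's rim (z of basket in the frame of tank above 0.15 m and contact force between rod and basket above 0.2 N), for 0.1 s.
At the end, for the whole second after the job is handed in: Basket upright within 16 mm of the square's centre; rod upright, collar down on the fork, 14 mm; every bracket flat (4 deg) in one pile within 13 mm of the long outline's centre and 8.5 deg of the board's axis, successive flanges at opposite ends (bottom either way); at rest (horizontal distance between basket and board_pad below 0.016 m and z of basket in the frame of board_pad between -0.004 and 0.004 m and angle between basket's own z axis and vertical below 0.1 rad and linear speed of each of basket, bracket1, bracket2, bracket3, bracket4, bracket5 below 0.02 m/s and horizontal distance between rod and stand_seat below 0.014 m and z of rod in the frame of stand_seat between -0.098 and -0.086 m and angle between rod's own z axis and vertical below 0.12 rad and linear speed of rod below 0.03 m/s and horizontal distance between each of bracket1, bracket2, bracket3, bracket4, bracket5 and board_pile below 0.013 m and angle between each of bracket1, bracket2, bracket3, bracket4, bracket5's own z axis and vertical below 0.07 rad and angle between the x axis of each of bracket1, bracket2, bracket3, bracket4, bracket5 and the x axis of board, either way round below 0.15 rad and ((((z of bracket1 in the frame of board_pile between -0.004 and 0.004 m and x of bracket1_flange in the frame of board_pile below -0.025 m) or (z of bracket1 in the frame of board_pile between 0.008 and 0.016 m and x of bracket1_flange in the frame of board_pile above 0.025 m) or (z of bracket1 in the frame of board_pile between 0.02 and 0.028 m and x of bracket1_flange in the frame of board_pile below -0.025 m) or (z of bracket1 in the frame of board_pile between 0.032 and 0.04 m and x of bracket1_flange in the frame of board_pile above 0.025 m) or (z of bracket1 in the frame of board_pile between 0.044 and 0.052 m and x of bracket1_flange in the frame of board_pile below -0.025 m)) and ((z of bracket2 in the frame of board_pile between -0.004 and 0.004 m and x of bracket2_flange in the frame of board_pile below -0.025 m) or (z of bracket2 in the frame of board_pile between 0.008 and 0.016 m and x of bracket2_flange in the frame of board_pile above 0.025 m) or (z of bracket2 in the frame of board_pile between 0.02 and 0.028 m and x of bracket2_flange in the frame of board_pile below -0.025 m) or (z of bracket2 in the frame of board_pile between 0.032 and 0.04 m and x of bracket2_flange in the frame of board_pile above 0.025 m) or (z of bracket2 in the frame of board_pile between 0.044 and 0.052 m and x of bracket2_flange in the frame of board_pile below -0.025 m)) and ((z of bracket3 in the frame of board_pile between -0.004 and 0.004 m and x of bracket3_flange in the frame of board_pile below -0.025 m) or (z of bracket3 in the frame of board_pile between 0.008 and 0.016 m and x of bracket3_flange in the frame of board_pile above 0.025 m) or (z of bracket3 in the frame of board_pile between 0.02 and 0.028 m and x of bracket3_flange in the frame of board_pile below -0.025 m) or (z of bracket3 in the frame of board_pile between 0.032 and 0.04 m and x of bracket3_flange in the frame of board_pile above 0.025 m) or (z of bracket3 in the frame of board_pile between 0.044 and 0.052 m and x of bracket3_flange in the frame of board_pile below -0.025 m)) and ((z of bracket4 in the frame of board_pile between -0.004 and 0.004 m and x of bracket4_flange in the frame of board_pile below -0.025 m) or (z of bracket4 in the frame of board_pile between 0.008 and 0.016 m and x of bracket4_flange in the frame of board_pile above 0.025 m) or (z of bracket4 in the frame of board_pile between 0.02 and 0.028 m and x of bracket4_flange in the frame of board_pile below -0.025 m) or (z of bracket4 in the frame of board_pile between 0.032 and 0.04 m and x of bracket4_flange in the frame of board_pile above 0.025 m) or (z of bracket4 in the frame of board_pile between 0.044 and 0.052 m and x of bracket4_flange in the frame of board_pile below -0.025 m)) and ((z of bracket5 in the frame of board_pile between -0.004 and 0.004 m and x of bracket5_flange in the frame of board_pile below -0.025 m) or (z of bracket5 in the frame of board_pile between 0.008 and 0.016 m and x of bracket5_flange in the frame of board_pile above 0.025 m) or (z of bracket5 in the frame of board_pile between 0.02 and 0.028 m and x of bracket5_flange in the frame of board_pile below -0.025 m) or (z of bracket5 in the frame of board_pile between 0.032 and 0.04 m and x of bracket5_flange in the frame of board_pile above 0.025 m) or (z of bracket5 in the frame of board_pile between 0.044 and 0.052 m and x of bracket5_flange in the frame of board_pile below -0.025 m))) or (((z of bracket1 in the frame of board_pile between -0.004 and 0.004 m and x of bracket1_flange in the frame of board_pile above 0.025 m) or (z of bracket1 in the frame of board_pile between 0.008 and 0.016 m and x of bracket1_flange in the frame of board_pile below -0.025 m) or (z of bracket1 in the frame of board_pile between 0.02 and 0.028 m and x of bracket1_flange in the frame of board_pile above 0.025 m) or (z of bracket1 in the frame of board_pile between 0.032 and 0.04 m and x of bracket1_flange in the frame of board_pile below -0.025 m) or (z of bracket1 in the frame of board_pile between 0.044 and 0.052 m and x of bracket1_flange in the frame of board_pile above 0.025 m)) and ((z of bracket2 in the frame of board_pile between -0.004 and 0.004 m and x of bracket2_flange in the frame of board_pile above 0.025 m) or (z of bracket2 in the frame of board_pile between 0.008 and 0.016 m and x of bracket2_flange in the frame of board_pile below -0.025 m) or (z of bracket2 in the frame of board_pile between 0.02 and 0.028 m and x of bracket2_flange in the frame of board_pile above 0.025 m) or (z of bracket2 in the frame of board_pile between 0.032 and 0.04 m and x of bracket2_flange in the frame of board_pile below -0.025 m) or (z of bracket2 in the frame of board_pile between 0.044 and 0.052 m and x of bracket2_flange in the frame of board_pile above 0.025 m)) and ((z of bracket3 in the frame of board_pile between -0.004 and 0.004 m and x of bracket3_flange in the frame of board_pile above 0.025 m) or (z of bracket3 in the frame of board_pile between 0.008 and 0.016 m and x of bracket3_flange in the frame of board_pile below -0.025 m) or (z of bracket3 in the frame of board_pile between 0.02 and 0.028 m and x of bracket3_flange in the frame of board_pile above 0.025 m) or (z of bracket3 in the frame of board_pile between 0.032 and 0.04 m and x of bracket3_flange in the frame of board_pile below -0.025 m) or (z of bracket3 in the frame of board_pile between 0.044 and 0.052 m and x of bracket3_flange in the frame of board_pile above 0.025 m)) and ((z of bracket4 in the frame of board_pile between -0.004 and 0.004 m and x of bracket4_flange in the frame of board_pile above 0.025 m) or (z of bracket4 in the frame of board_pile between 0.008 and 0.016 m and x of bracket4_flange in the frame of board_pile below -0.025 m) or (z of bracket4 in the frame of board_pile between 0.02 and 0.028 m and x of bracket4_flange in the frame of board_pile above 0.025 m) or (z of bracket4 in the frame of board_pile between 0.032 and 0.04 m and x of bracket4_flange in the frame of board_pile below -0.025 m) or (z of bracket4 in the frame of board_pile between 0.044 and 0.052 m and x of bracket4_flange in the frame of board_pile above 0.025 m)) and ((z of bracket5 in the frame of board_pile between -0.004 and 0.004 m and x of bracket5_flange in the frame of board_pile above 0.025 m) or (z of bracket5 in the frame of board_pile between 0.008 and 0.016 m and x of bracket5_flange in the frame of board_pile below -0.025 m) or (z of bracket5 in the frame of board_pile between 0.02 and 0.028 m and x of bracket5_flange in the frame of board_pile above 0.025 m) or (z of bracket5 in the frame of board_pile between 0.032 and 0.04 m and x of bracket5_flange in the frame of board_pile below -0.025 m) or (z of bracket5 in the frame of board_pile between 0.044 and 0.052 m and x of bracket5_flange in the frame of board_pile above 0.025 m))))); the robot touches nothing.
It fails at once if the gripper touches the basket (contact force between the fingers and basket above 0.5 N).
It fails at once if the basket is tipped far over (angle between basket's own z axis and vertical above 0.8 rad).
It fails at once if the basket is dropped onto the board (linear speed of basket above 0.5 m/s and z of basket in the frame of board_pad below 0.03 m and horizontal distance between basket and board_pad below 0.1 m).
It fails at once if a bystander is displaced by more than 4 cm (distance of any of carton, plug_gauge, driver, oil_bottle, gauge_case from where it was at the start of the episode above 0.04 m).
Of bracket1, bracket2, bracket3, bracket4, bracket5 only 3 to 5 are there at a start; the rules pass over those that are not, and their reading is None.
At some moment in a run one of bracket1, bracket2, bracket3, bracket4, bracket5 may be knocked a few centimetres aside while the robot is not near it.
It also fails if it takes over 210 s, if anything falls off the work surface, if the arm or the gripper's body presses on something with over 40 N, if the wrist force passes 120 N, or if a joint passes its speed limit or range.

### The arm

A 6-joint arm with a two-finger parallel gripper is mounted at the origin on the work surface. World frame = base frame: x ahead of the robot, y to its left, z up, the work surface at z = 0. Lengths are in mm, angles in rad, forces in N, time in s.
With the tool pointing down it reaches from about 350 to 850 mm from the base axis. Payload 8.1 kg.
Tool frame: the origin (TCP) lies on the front face of the gripper's body, between the roots of the fingers; the fingertips stand 84 mm ahead of it and the grasp point (between the pads) lies 65 mm ahead of it; z points along the fingers, y is the line along which they close (so a half turn about z gives the same grasp; the last joint's range is limited). The gripper opens to 93 mm and grips with 3 to 60 N. Pads are 15 mm wide; open, the fingers measure 128 mm over their backs; the gripper's body (75 mm by 188 mm) begins 65 mm behind the grasp point.
Start: joints at [1.259, 0.13, 1.488, -0, 1.523, -0.085], TCP at [134.894, 584.645, 302.735] pointing down, gripper open.
Joint ranges: [-2.96, 2.96], [-0.89, 2.26], [0.02, 2.5], [-1.34, 4.48], [0, 2.73], [-2.66, 2.66]. Speed limits (rad/s): [2.39, 2.39, 2.79, 3.14, 3.14, 3.14].

### API

Orientations are given as a rotation vector (axis times angle).
In Python, from station import manip gives the robot as it stands.
- The arm moves only by the tool apply_moves, never from a script. Its argument "rows" is a list of rows, each an object with "gripper": the opening, from 0 (shut) to 1 (fully open); "xyz": the shift along the tool's x, y, z in mm, a list of three; "dr": the turn, a rotation vector about the tool's x, y, z in degrees, a list of three. A call has 1 to 5 rows; each row is the pose to reach, as a shift and turn from the pose commanded when the call began, along the tool's axes at that moment; what a row does not reach only later rows make up. A row lasts 1/8 s, in which the tool goes at most 62.5 mm and 10.7 degrees, less where a joint would pass 70% of its speed; a pose out of reach is approached as far as the arm can. A call with a gripper value outside its range is refused whole. The fingers move at their own pace and stop on an object; "grip_force" is the grip in N (left out, the last holds). Time passes only in rows, so rows that repeat a pose let the fingers close. It gives the time, the measured TCP pose, the force, the opening and the grip force at its end, in the units of the state.
- manip.read_state(): the state, without advancing time (a new reading comes with each control period).
- manip.capture(name): name is "side" or "top" or "wrist"; returns the picture (420x560x3 uint8, blue, green, red); there is no depth.
- manip.get_calibration(name): a dict with "vertical_fov" (degrees; the focal length in pixels is half the picture's height over the tangent of half this angle, whatever the lens; pixels are square), "cx", "cy" (the principal point, pixels), "eye" and "orientation" of the camera in the world. Camera axes: x right, y down, z forward; pixel columns grow to the right and rows downward; lengths in mm; the calibration is good to about 2 mm. A picture is of the moment at which its call begins: read the wrist's pose just before it. get_calibration takes no time and is no camera call; for the wrist camera it gives the pose at the moment of the call.
- manip.job_done(): hands the job in; it is judged then, once.
The state is a dict: "clock": time; "joints": joint angles; "dq": joint speeds; "joint_efforts": joint torques, N m; "eef_pos": TCP position; "orientation": TCP orientation; "wrist_force": force on the tool from outside, world axes, zero at the start; "torque": the same for the moment, N m; "grip_width": finger opening in mm; "finger_force": force on a finger pad.
Only numpy, scipy, OpenCV 4.12 (cv2) and the standard library are available. Lean on these libraries where they do the work, as an engineer would, in place of code of your own. Each camera call takes 0.05 s, during which the arm holds its last target. There are 200 camera calls.

## Working session

There is one attempt and no reset: what is moved stays moved. The work goes in short steps, Python scripts to look and compute and a tool call to move; the robot and the scene stay as the last step left them, time stands still between calls to the robot, and variables do not carry over. Pictures are saved under pics/ and viewed, at most 14 in all, crops included, and the job is handed in when it is done.

Besides the shell and the picture viewer there is one more tool, called after ">>>" as a command line: name --argument value ..., lists and objects as JSON in quotes. apply_moves: Moves the arm, as the interface text tells. Its arguments: {"type":"object","properties":{"rows":{"type":"array"},"grip_force":{"type":"number"}},"required":["rows"]}

```bash
mkdir -p pics; cat > h.py <<'E'
import numpy as np,cv2
from station import manip
from scipy.spatial.transform import Rotation as R
def cal(n):
    c=manip.get_calibration(n);f=210/np.tan(np.radians(c['vertical_fov'])/2)
    o=np.array(c['orientation'],float)
    M=o if o.shape==(3,3) else R.from_rotvec(o).as_matrix()
    return f,c['cx'],c['cy'],np.array(c['eye'],float),M
def pix2w(n,u,v,z,c=None):
    f,cx,cy,e,M=c or cal(n)
    d=M@np.array([(u-cx)/f,(v-cy)/f,1]);return e+d*(z-e[2])/d[2]
def w2pix(n,p,c=None):
    f,cx,cy,e,M=c or cal(n)
    q=M.T@(np.array(p,float)-e);return np.array([cx+f*q[0]/q[2],cy+f*q[1]/q[2]])
def snap(n,name,crop=None,scale=1):
    im=manip.capture(n);cv2.imwrite(f'pics/{name}_raw.png',im)
    if crop: x0,y0,x1,y1=crop; im=im[y0:y1,x0:x1]
    im=cv2.resize(im,None,fx=scale,fy=scale,interpolation=cv2.INTER_CUBIC)
    cv2.imwrite(f'pics/{name}.png',im);return im
def st():
    s=manip.read_state();print({k:np.round(s[k],3).tolist() for k in('clock','joints','eef_pos','orientation','wrist_force','grip_width','finger_force')})
    print(np.round(R.from_rotvec(s['orientation']).as_matrix(),3).tolist());return s
E
python3 - <<'E'
from h import *
st()
for n in('top','side','wrist'):
    print(n,manip.get_calibration(n)); 
a=snap('top','t0',None,1.0);b=snap('side','s0',None,1.0)
cv2.imwrite('pics/t0b.png',cv2.resize(a,(800,600),interpolation=cv2.INTER_CUBIC))
cv2.imwrite('pics/s0b.png',cv2.resize(b,(800,600),interpolation=cv2.INTER_CUBIC))
E
```

```text
{'clock': 0.0, 'joints': [1.259, 0.131, 1.489, 0.0, 1.523, -0.085], 'eef_pos': [134.759, 584.253, 301.707], 'orientation': [-0.355, -3.121, 0.003], 'wrist_force': [0.355, 0.646, 0.706], 'grip_width': 93.087, 'finger_force': 0.0}
[[-0.974, 0.225, -0.001], [0.225, 0.974, -0.002], [0.0, -0.002, -1.0]]
top {'vertical_fov': 57.342156714761316, 'cx': 275.18093310773247, 'cy': 211.58714744814137, 'eye': array([ 358.75009184,  -82.08609386, 1017.94239833]), 'orientation': array([-2.23476504,  1.95280363, -0.22591884])}
side {'vertical_fov': 53.180421372059534, 'cx': 273.9008547664537, 'cy': 219.2751743813308, 'eye': array([243.55396101, 723.85182014, 753.96389335]), 'orientation': array([-0.48520174,  2.61477869, -1.29639912])}
wrist {'vertical_fov': 63.97887141889582, 'cx': 284.27846553988144, 'cy': 215.18173792008275, 'eye': array([ 55.27808365, 602.63946031, 384.03853197]), 'orientation': array([2.26705369, 1.80322517, 0.26629804])}
```

View pics/t0b.png

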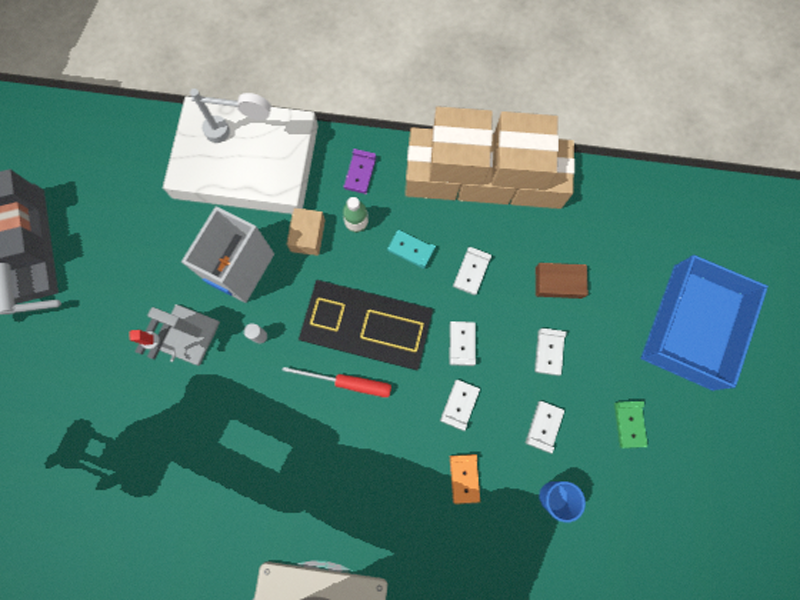

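View pics/s0b.png

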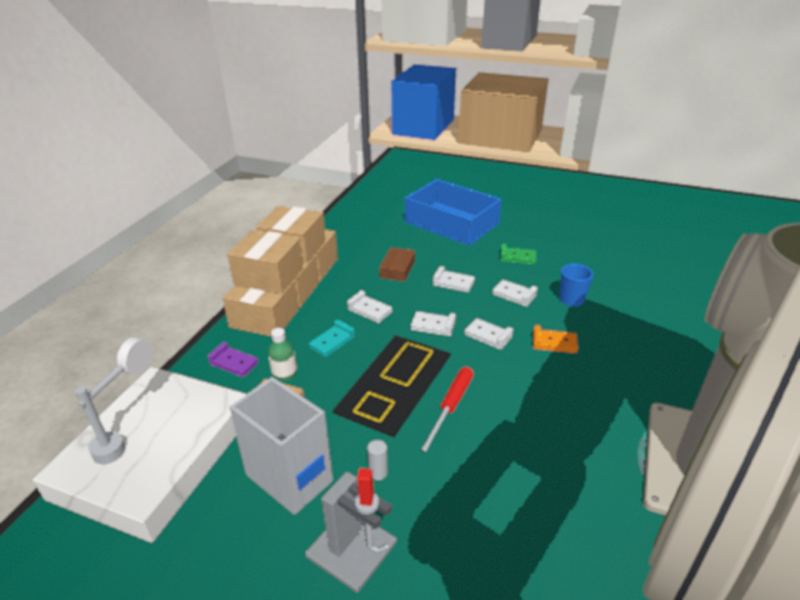

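Candidates for brackets (800x600 top view): five white ones at (473,270), (463,343), (550,352), (461,404), (545,426). Look-alikes are purple (360,170), turquoise (411,248), green (632,424) and orange (465,478). White/plain metal is the choice. The rod is in its fork at (143,338), the tank at (228,255), and the board at (367,325). Next, close crops.

```bash
python3 - <<'E'
from h import *
im=cv2.imread('pics/t0_raw.png')
a=cv2.resize(im[165:325,300:410],None,fx=3.6,fy=3.6,interpolation=cv2.INTER_CUBIC)
cv2.imwrite('pics/c1.png',a)
b=cv2.resize(im[140:265,85:310],None,fx=3.5,fy=3.5,interpolation=cv2.INTER_CUBIC)
cv2.imwrite('pics/c2.png',b);print(a.shape,b.shape)
E
```

```text
(576, 396, 3) (438, 788, 3)
```

View pics/c1.png

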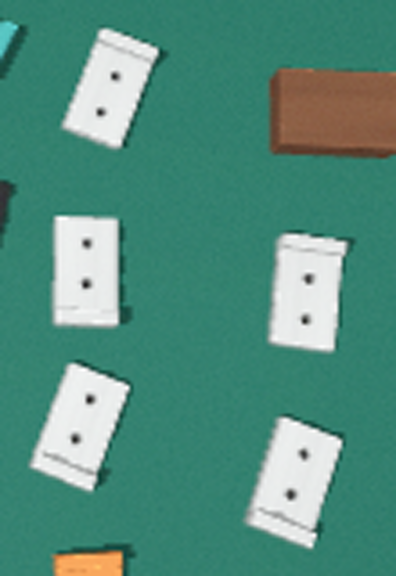

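View pics/c2.png

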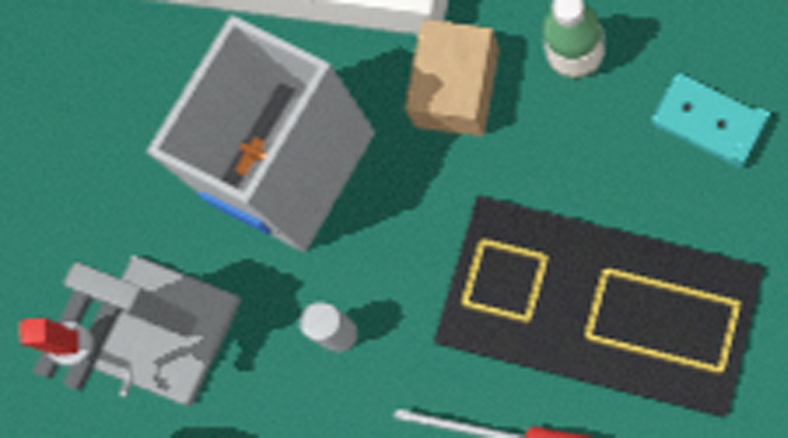

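```bash
cat >> h.py <<'E'
from scipy.optimize import minimize
def boxpts(x0,x1,y0,y1,z0,z1): return np.array([[x,y,z] for x in(x0,x1) for y in(y0,y1) for z in(z0,z1)],float)
BR=[boxpts(-48,32,-22.5,22.5,0,12),boxpts(-48,-38,-22.5,22.5,0,22)]
def sil(n,p,c,shape,boxes=BR,z0=0,S=4):
    m=np.zeros(shape,np.uint8)
    co,si=np.cos(p[2]),np.sin(p[2]);Rz=np.array([[co,-si,0],[si,co,0],[0,0,1]])
    for b in boxes:
        q=b@Rz.T+[p[0],p[1],z0]
        uv=np.array([w2pix(n,x,c) for x in q])
        cv2.fillConvexPoly(m,cv2.convexHull((uv*16).round().astype(np.int32).reshape(-1,1,2)),255,shift=4,lineType=cv2.LINE_AA)
    return m
def fit(n,mask,p0,c,z0=0,boxes=BR):
    best=None
    for dy in (0,):
        f=lambda p:np.abs(sil(n,p,c,mask.shape,boxes,z0).astype(float)-mask).sum()/255
        r=minimize(f,p0,method='Nelder-Mead',options=dict(initial_simplex=np.array(p0)+np.array([[0,0,0],[8,0,0],[0,8,0],[0,0,.15]]),xatol=.05,fatol=.05,maxiter=300))
        best=r
    return best.x,best.fun
E
python3 - <<'E'
from h import *
im=cv2.imread('pics/t0_raw.png');c=cal('top')
hsv=cv2.cvtColor(im,cv2.COLOR_BGR2HSV)
# (flange mid, free mid) in c1 px
B={'A':((131,38),(92,139)),'B':((86,318),(86,217)),'C':((64,480),(99,375)),'D':((313,242),(302,346)),'E':((281,533),(311,428))}
for k,(a,b) in B.items():
    A=pix2w('top',300+a[0]/3.6,165+a[1]/3.6,16,c);F=pix2w('top',300+b[0]/3.6,165+b[1]/3.6,12,c)
    d=F-A;yaw=np.arctan2(d[1],d[0]);u=d[:2]/np.hypot(*d[:2]);p0=[*(A[:2]+46*u),yaw]
    w=((hsv[...,1]<70)&(hsv[...,2]>110)).astype(np.uint8)*255
    uv=w2pix('top',[p0[0],p0[1],0],c);R0=np.zeros_like(w);cv2.circle(R0,tuple(int(t) for t in uv),27,255,-1)
    p,e=fit('top',w&R0,p0,c);print(k,np.round(p0,2),np.round(p,2),round(e,1),(w&R0>0).sum(), 'len',np.hypot(*d[:2]).round(1))
g=lambda x,y,z:np.round(pix2w('top',85+x/3.5,140+y/3.5,z,c)[:2],1)
print('sq',[g(*q,8).tolist() for q in((482,242),(547,256),(527,320),(464,304),(505,281))])
print('lg',[g(*q,8).tolist() for q in((605,271),(739,301),(723,370),(587,337),(663,320))])
print('bd',[g(*q,8).tolist() for q in((478,197),(764,266),(729,414),(437,341))])
print('tank rim',[g(*q,150).tolist() for q in((234,18),(328,66),(244,198),(150,152))])
print('tank foot',g(303,249,0)); print('collar',g(66,342,136),'handle top',g(33,331,188),'basket bar',g(250,155,100))
snap('wrist','w0',None,1.4)
E
```

```text
A [ 664.23 -198.02    2.89] [ 661.95 -194.53    2.89] 46.8 537 len 84.3
B [ 5.3804e+02 -1.9334e+02  1.0000e-01] [ 5.3726e+02 -1.9283e+02  8.0000e-02] 55.0 557 len 75.4
C [ 4.2094e+02 -2.0471e+02 -2.2000e-01] [ 4.2461e+02 -2.0292e+02 -2.6000e-01] 68.8 604 len 78.9
D [ 524.33 -356.62    3.12] [ 525.93 -356.21    3.13] 57.9 593 len 76.7
E [ 4.0522e+02 -3.5966e+02 -2.2000e-01] [ 4.0646e+02 -3.5905e+02 -2.4000e-01] 65.3 619 len 77.5
sq [[575.5, 84.6], [571.3, 33.3], [519.9, 40.7], [525.6, 90.3], [547.5, 62.2]]
lg [[565.6, -12.6], [556.2, -117.5], [501.9, -111.9], [513.1, -6.4], [533.8, -61.9]]
bd [[610.5, 93.6], [585.9, -133.2], [469.6, -120.5], [494.8, 105.8]]
tank rim [[678.3, 256.1], [652.7, 185.5], [553.4, 223.3], [576.3, 292.3]]
tank foot [553.  222.5]
collar [443.9 324.7] handle top [442.9 322.7] basket bar [596.2 243.1]
```

View pics/w0.png

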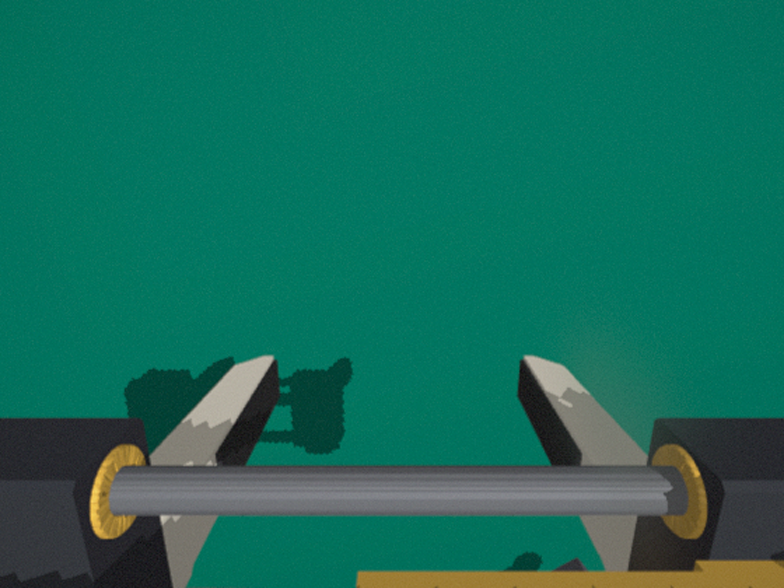

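>>> apply_moves --rows '[{"gripper": 1,"xyz": [-52,-20,-10],"dr": [0,0,0]},{"gripper": 1,"xyz": [-105,-40,-20],"dr": [0,0,0]},{"gripper": 1,"xyz": [-157,-60,-30],"dr": [0,0,0]},{"gripper": 1,"xyz": [-210,-80,-38],"dr": [0,0,0]},{"gripper": 1,"xyz": [-262,-100,-38],"dr": [0,0,0]}]'

```text
clock: 0.78
eef_pos: [369.2, 427.2, 341.5]
orientation: [0.355, 3.121, 0.002]
wrist_force: [0.3, 0.9, -0.3]
grip_width: 92.8
finger_force: 0.0
```

>>> apply_moves --rows '[{"gripper": 1,"xyz": [-52,-20,0],"dr": [0,0,0]},{"gripper": 1,"xyz": [-105,-40,0],"dr": [0,0,0]},{"gripper": 1,"xyz": [-157,-60,0],"dr": [0,0,0]},{"gripper": 1,"xyz": [-210,-80,0],"dr": [0,0,0]},{"gripper": 1,"xyz": [-262,-100,0],"dr": [0,0,0]}]'

```text
clock: 1.4
eef_pos: [601.8, 270.7, 340.3]
orientation: [-0.356, -3.121, 0.0]
wrist_force: [0.9, 0.1, -0.3]
grip_width: 92.8
finger_force: 0.0
```

```bash
python3 - <<'E'
from h import *
st();c=cal('wrist');print(c)
import pickle;pickle.dump(c,open('w1.pkl','wb'))
snap('wrist','w1',None,1.4)
E
```

```text
{'clock': 1.4, 'joints': [0.345, 0.282, 1.248, 0.0, 1.612, -0.999], 'eef_pos': [601.8, 270.661, 340.336], 'orientation': [-0.356, -3.121, 0.0], 'wrist_force': [0.876, 0.069, -0.274], 'grip_width': 92.834, 'finger_force': 0.0}
[[-0.974, 0.225, -0.0], [0.225, 0.974, -0.0], [0.0, -0.0, -1.0]]
(np.float64(336.20817697625574), 284.27846553988144, 215.18173792008275, array([522.30776261, 288.912993  , 422.71202665]), array([[ 2.25378775e-01,  9.32036628e-01,  2.83746600e-01],
       [ 9.74271100e-01, -2.15464987e-01, -6.61109851e-02],
       [-4.80402289e-04,  2.91346125e-01, -9.56617586e-01]]))
```

View pics/w1.png

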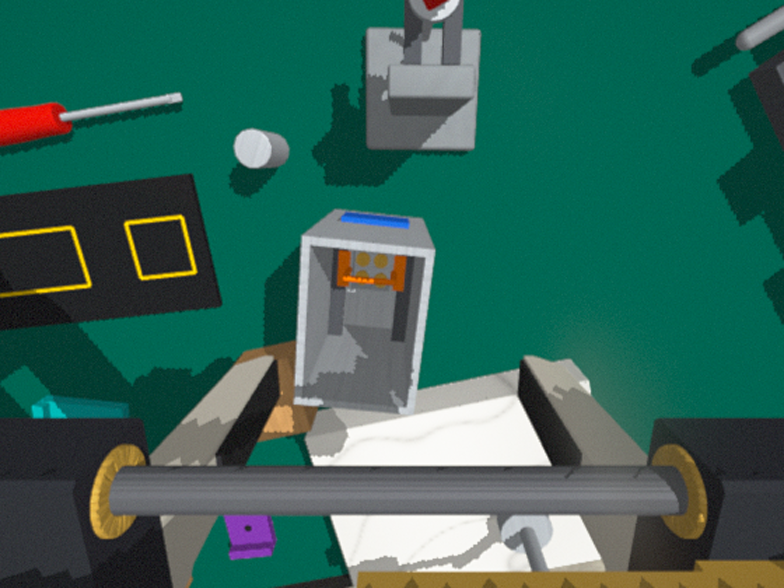

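>>> apply_moves --rows '[{"gripper": 1,"xyz": [50,-10,0],"dr": [0,0,0]},{"gripper": 1,"xyz": [100,-10,0],"dr": [0,0,0]},{"gripper": 1,"xyz": [100,-10,0],"dr": [0,0,0]}]'

```text
clock: 1.82
eef_pos: [498.1, 285.3, 340.0]
orientation: [-0.352, -3.12, 0.001]
wrist_force: [0.0, -0.4, 0.3]
grip_width: 93.0
finger_force: 0.0
```

```bash
python3 - <<'E'
from h import *
import pickle
w1=pickle.load(open('w1.pkl','rb'))
c=cal('wrist');pickle.dump(c,open('w2.pkl','wb'))
im=snap('wrist','w2');print(c[3])
a=cv2.resize(im[20:220,190:390],(600,600),interpolation=cv2.INTER_CUBIC);cv2.imwrite('pics/w2c.png',a)
g=lambda x,y,z:np.round(pix2w('wrist',x/1.4,y/1.4,z,w1)[:2],1).tolist()
print('rim',[g(*q,150) for q in((302,238),(434,248),(413,411),(295,402))])
print('base',[g(*q,12) for q in((367,30),(480,30),(476,150),(367,148))])
print('sq',[g(*q,8) for q in((125,221),(182,214),(196,272),(139,280))])
print('bar',[g(*q,70) for q in((343,280),(400,283))])
b=cv2.imread('pics/w1_raw.png')[150:300,205:315];cv2.imwrite('pics/w1c.png',cv2.resize(b,None,fx=4,fy=4,interpolation=cv2.INTER_CUBIC))
E
```

```text
[418.67894132 303.39862029 422.48336075]
rim [[553.1, 224.3], [576.2, 298.0], [678.3, 262.7], [654.7, 189.7]]
base [[424.3, 286.7], [444.1, 372.1], [530.8, 353.3], [508.8, 265.4]]
sq [[519.9, 43.9], [525.4, 94.7], [577.2, 88.6], [572.6, 35.5]]
bar [[600.6, 227.0], [612.9, 269.4]]
```

View pics/w2c.png

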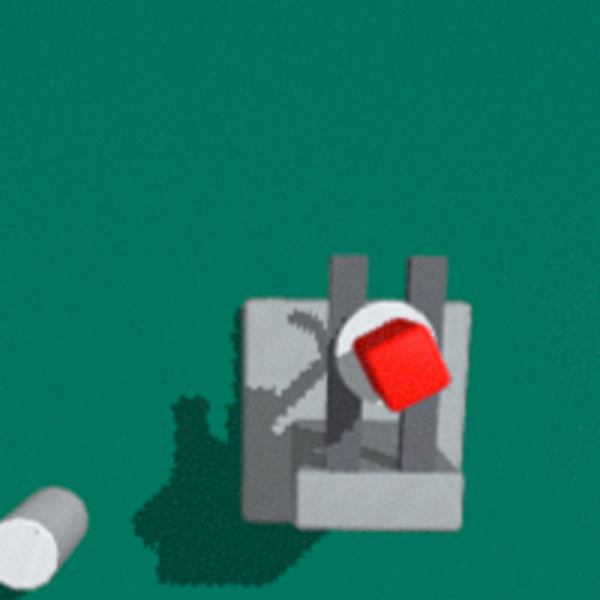

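View pics/w1c.png

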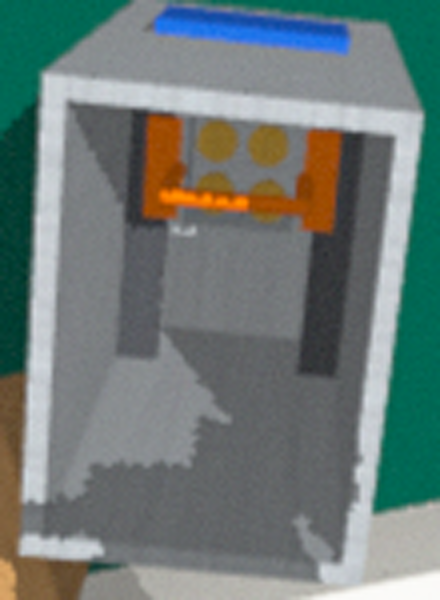

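```bash
python3 - <<'E'
from h import *
import pickle
w1=pickle.load(open('w1.pkl','rb'));w2=pickle.load(open('w2.pkl','rb'));ct=cal('top')
g=lambda x,y,z:np.round(pix2w('wrist',205+x/4,150+y/4,z,w1)[:2],1).tolist()
print('bar',[g(*q,70) for q in((160,197),(305,207),(232,201))]); print('ears out z~39',[g(*q,39) for q in((147,115),(143,217),(340,130),(332,232))])
q2=lambda x,y,z:np.round(pix2w('wrist',190+x/3,20+y/3,z,w2)[:2],1)
H=[q2(*q,188) for q in((372,360),(433,335),(450,380),(399,411))];print('handle',H,np.mean(H,0))
for i in range(4): d=H[(i+1)%4]-H[i];print(np.hypot(*d).round(1),np.degrees(np.arctan2(d[1],d[0])).round(1))
print('tine ends',[q2(*q,130) for q in((330,255),(368,257),(408,257),(447,258))],'col',[q2(*q,130) for q in((296,473),(462,473),(462,528),(298,528))],'collar c',q2(386,349,136))
g=lambda x,y,z:np.round(pix2w('top',85+x/3.5,140+y/3.5,z,ct)[:2],1)
print('hook',[g(*q,z) for q,z in(((125,390),43),((125,378),38),((108,360),36))])
im=cv2.imread('pics/t0_raw.png')[200:270,85:160];cv2.imwrite('pics/c3.png',cv2.resize(im,None,fx=8,fy=8,interpolation=cv2.INTER_CUBIC))
s=cv2.imread('pics/s0_raw.png')[315:415,210:285];cv2.imwrite('pics/c4.png',cv2.resize(s,None,fx=6,fy=6,interpolation=cv2.INTER_CUBIC))
E
```

```text
bar [[599.8, 227.2], [611.4, 264.8], [605.3, 245.9]]
ears out z~39 [[582.2, 224.5], [611.4, 215.3], [599.0, 277.8], [628.4, 268.7]]
handle [array([440.1, 319. ]), array([437.8, 333.6]), array([448.5, 335.5]), array([452.8, 322.8])] [444.8   327.725]
14.8 99.0
10.9 10.1
13.4 -71.3
13.3 -163.3
tine ends [array([415.1, 317.2]), array([417.9, 327.3]), array([420.4, 338.1]), array([423.1, 348.5])] col [array([472.2, 294.8]), array([483.1, 342.2]), array([499.4, 339.3]), array([488.5, 291.7])] collar c [442.8 326.9]
hook [array([424.3, 317.2]), array([433.2, 321.2]), array([444.7, 337.3])]
```

View pics/c4.png

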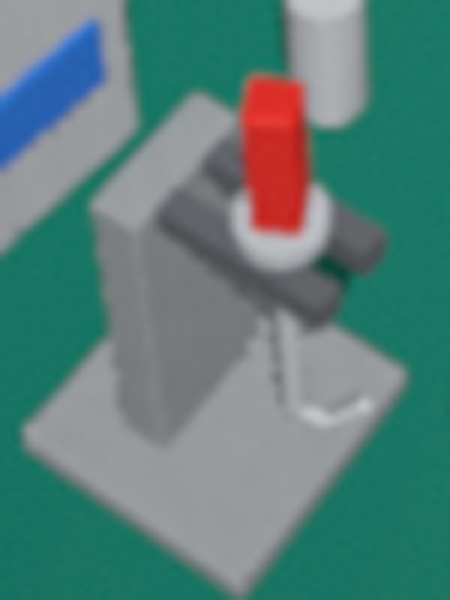

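```bash
python3 - <<'E'
from h import *
s=cal('side')
g=lambda x,y,z:np.round(pix2w('side',210+x/6,315+y/6,z,s)[:2],1)
ft,tip,v=g(295,405,38),g(368,404,43),g(322,420,32)
print(ft,v,tip,[np.degrees(np.arctan2(*(q-ft)[::-1])).round(1) for q in(v,tip)],np.hypot(*(tip-ft)))
H=[g(*q,188) for q in((245,120),(302,118),(299,80),(250,77))];print(H)
for i in range(4): d=H[(i+1)%4]-H[i];print(np.hypot(*d).round(1),np.degrees(np.arctan2(d[1],d[0])).round(1))
print('collar',g(280,222,136))
# mask based handle fit in w2
import pickle
w2=pickle.load(open('w2.pkl','rb'));im=cv2.imread('pics/w2_raw.png');h=cv2.cvtColor(im,cv2.COLOR_BGR2HSV)
for n,c,f in(('wrist',w2,'w2'),('side',s,'s0'),('top',cal('top'),'t0')):
    im=cv2.imread(f'pics/{f}_raw.png');h=cv2.cvtColor(im,cv2.COLOR_BGR2HSV)
    m=(((h[...,0]<10)|(h[...,0]>170))&(h[...,1]>140)&(h[...,2]>80)).astype(np.uint8)*255
    uv=w2pix(n,[444,326,160],c);r=np.zeros_like(m);cv2.circle(r,tuple(int(t) for t in uv),30,255,-1)
    bx=[boxpts(-8,8,-8,8,136,188)]
    for y0 in(-.3,.1,.5):
        p,e=fit(n,m&r,[444,326,y0],c,0,bx);print(n,np.round(p,2),np.degrees(p[2]).round(1)%90,round(e,1),(m&r>0).sum())
E
```

```text
[443.9 327.4] [435.6 325.8] [421.5 321.8] [np.float64(-169.1), np.float64(-166.0)] 23.08939150345887
[array([448.3, 336.7]), array([434. , 330.6]), array([439.8, 319.1]), array([452.9, 323. ])]
15.5 -156.9
12.9 -63.2
13.7 16.6
14.5 108.6
collar [443.1 330.2]
wrist [4.4366e+02 3.2637e+02 4.4000e-01] 25.3 126.8 659
wrist [4.4374e+02 3.2633e+02 4.4000e-01] 25.1 126.1 659
wrist [443.87 326.36   0.46] 26.2 128.4 659
side [447.49 323.96   0.48] 27.7 77.1 232
side [447.1  324.26   0.47] 26.6 77.2 232
side [447.23 323.54   0.46] 26.2 77.0 232
top [ 4.4362e+02  3.2347e+02 -2.0000e-01] 78.7 45.7 124
top [ 4.4418e+02  3.2389e+02 -2.3000e-01] 77.0 45.7 124
top [444.21 325.05   1.34] 77.0 46.3 124
```

```bash
cat >> h.py <<'E'
def go(x,y,z,yaw):
    s=manip.read_state();M=R.from_rotvec(s['orientation']).as_matrix()
    d=M.T@(np.array([x,y,z])-s['eef_pos']);a=np.radians(yaw)
    T=np.array([[np.cos(a),np.sin(a),0],[np.sin(a),-np.cos(a),0],[0,0,-1]])
    r=np.degrees(R.from_matrix(M.T@T).as_rotvec())
    print('clock',round(s['clock'],2),'at',np.round(s['eef_pos'],1),'yaw',np.degrees(np.arctan2(M[1,0],M[0,0])).round(1),'-> xyz',np.round(d,1),'dr',np.round(r,1),'rows',np.ceil(max(np.linalg.norm(d)/62,np.linalg.norm(r)/10.6)))
E
python3 - <<'E'
from h import *
go(443.7,325.8,320,107)
E
```

```text
clock 1.88 at [499.6 285.  340.5] yaw 167.1 -> xyz [63.6 27.2 20.5] dr [-0.  -0.  60.1] rows 6.0
```

>>> apply_moves --rows '[{"gripper": 0.6,"xyz": [12,5,0],"dr": [0,0,10]},{"gripper": 0.6,"xyz": [24,10,0],"dr": [0,0,20]},{"gripper": 0.6,"xyz": [36,15,10],"dr": [0,0,30]},{"gripper": 0.6,"xyz": [50,22,20],"dr": [0,0,40]},{"gripper": 0.6,"xyz": [63.5,27,20],"dr": [0,0,50]}]'

```text
clock: 2.5
eef_pos: [445.3, 325.2, 319.6]
orientation: [-1.65, -2.673, 0.002]
wrist_force: [-0.1, 0.0, 0.1]
grip_width: 55.8
finger_force: 0.0
```

>>> apply_moves --rows '[{"gripper": 0.6,"xyz": [0,0,0],"dr": [0,0,10]},{"gripper": 0.6,"xyz": [0,0,0],"dr": [0,0,10]}]'

```text
clock: 2.75
eef_pos: [445.8, 325.3, 320.8]
orientation: [1.867, 2.526, 0.0]
wrist_force: [-0.5, -0.7, -0.7]
grip_width: 55.8
finger_force: 0.0
```

```bash
python3 - <<'E'
from h import *
go(443.7,325.8,233,107)
im=snap('wrist','w3')
cv2.imwrite('pics/w3c.png',cv2.resize(im[170:420,150:410],None,fx=2.3,fy=2.3,interpolation=cv2.INTER_CUBIC))
c=cal('wrist');q=w2pix('wrist',[443.7,325.8,188],c);print(q,(q-[150,170])*2.3)
E
```

```text
clock 2.75 at [445.8 325.3 320.8] yaw 107.1 -> xyz [ 1.1 -1.8 87.8] dr [0.  0.  0.1] rows 2.0
[281.91081923 235.66220784] [303.39488424 151.02307804]
```

View pics/w3c.png

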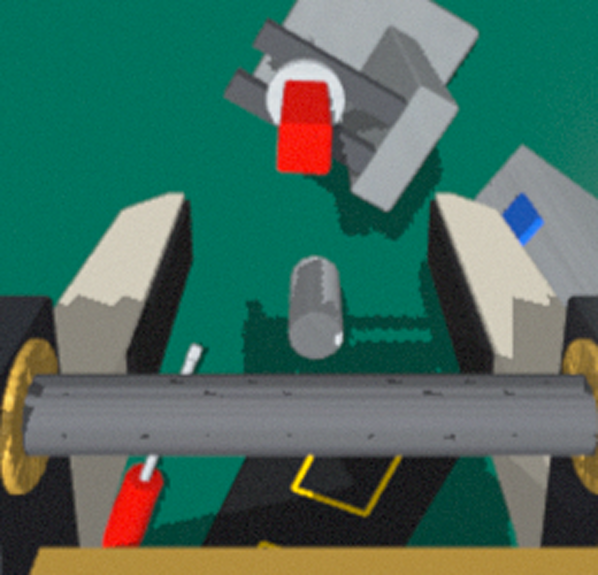

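The handle top at (305,147) is square with the image and matches the prediction (303,151), so I descend and grip.

>>> apply_moves --rows '[{"gripper": 0.6,"xyz": [1,-2,40],"dr": [0,0,0]},{"gripper": 0.6,"xyz": [1,-2,80],"dr": [0,0,0]},{"gripper": 0.6,"xyz": [1,-2,88],"dr": [0,0,0]},{"gripper": 0.6,"xyz": [1,-2,88],"dr": [0,0,0]},{"gripper": 0.3,"xyz": [1,-2,88],"dr": [0,0,0]}]'

```text
clock: 3.42
eef_pos: [443.9, 326.1, 235.0]
orientation: [1.867, 2.525, 0.005]
wrist_force: [0.1, -0.6, 0.5]
grip_width: 49.7
finger_force: 0.0
```

>>> apply_moves --grip_force 40 --rows '[{"gripper": 0,"xyz": [0,0,0],"dr": [0,0,0]},{"gripper": 0,"xyz": [0,0,0],"dr": [0,0,0]},{"gripper": 0,"xyz": [0,0,0],"dr": [0,0,0]},{"gripper": 0,"xyz": [0,0,0],"dr": [0,0,0]},{"gripper": 0,"xyz": [0,0,0],"dr": [0,0,0]}]'

```text
clock: 4.05
eef_pos: [442.8, 325.7, 232.9]
orientation: [1.868, 2.526, 0.0]
wrist_force: [0.4, -0.3, 0.5]
grip_width: 15.8
finger_force: 40.0
```

```bash
python3 - <<'E'
from h import *
st();go(443.7,325.8,233,107)
im=snap('wrist','w4')
cv2.imwrite('pics/w4c.png',cv2.resize(im[150:420,150:410],None,fx=2,fy=2,interpolation=cv2.INTER_CUBIC))
E
```

```text
{'clock': 4.05, 'joints': [0.541, 0.038, 1.714, 0.0, 1.389, 0.244], 'eef_pos': [442.841, 325.701, 232.868], 'orientation': [1.868, 2.526, 0.0], 'wrist_force': [0.4, -0.287, 0.468], 'grip_width': 15.814, 'finger_force': 40.0}
[[-0.293, 0.956, 0.0], [0.956, 0.293, 0.0], [0.0, 0.0, -1.0]]
clock 4.05 at [442.8 325.7 232.9] yaw 107.0 -> xyz [-0.2  0.9 -0.1] dr [ 0. -0.  0.] rows 1.0
```

View pics/w4c.png

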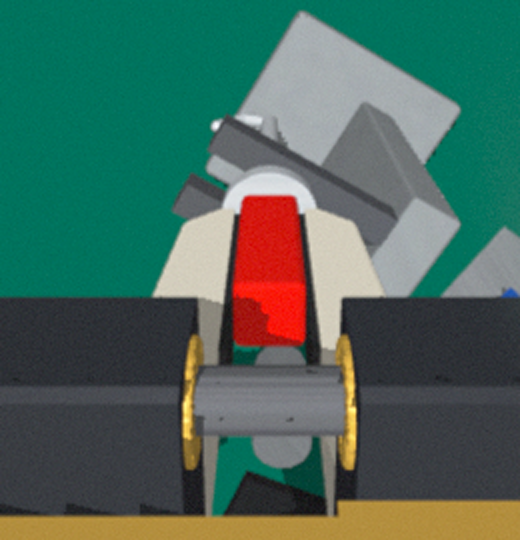

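>>> apply_moves --rows '[{"gripper": 0,"xyz": [0,0,-9],"dr": [0,0,0]},{"gripper": 0,"xyz": [0,0,-9],"dr": [0,0,0]},{"gripper": 0,"xyz": [20,-34,-9],"dr": [0,0,0]},{"gripper": 0,"xyz": [38,-64,-9],"dr": [0,0,0]},{"gripper": 0,"xyz": [38,-64,-9],"dr": [0,0,0]}]'

```text
clock: 4.72
eef_pos: [368.8, 343.8, 241.6]
orientation: [-1.865, -2.527, 0.001]
wrist_force: [0.5, -0.2, -2.1]
grip_width: 15.4
finger_force: 40.0
```

>>> apply_moves --rows '[{"gripper": 0,"xyz": [0,0,-30],"dr": [0,0,0]},{"gripper": 0,"xyz": [0,0,-75],"dr": [0,0,0]},{"gripper": 0,"xyz": [0,0,-120],"dr": [0,0,0]},{"gripper": 0,"xyz": [0,0,-138],"dr": [0,0,0]},{"gripper": 0,"xyz": [0,0,-138],"dr": [0,0,0]}]'

```text
clock: 5.35
eef_pos: [371.3, 343.4, 380.4]
orientation: [1.869, 2.525, 0.003]
wrist_force: [-0.5, -1.0, -2.2]
grip_width: 15.8
finger_force: 40.0
```

```bash
python3 - <<'E'
from h import *
st();go(635.2,233.9,380,70.7)
snap('side','s1',(130,200,330,400),2.5)
E
```

```text
{'clock': 5.35, 'joints': [0.645, -0.147, 1.624, -0.0, 1.663, 0.349], 'eef_pos': [371.262, 343.433, 380.406], 'orientation': [1.869, 2.525, 0.003], 'wrist_force': [-0.519, -0.979, -2.159], 'grip_width': 15.78, 'finger_force': 40.0}
[[-0.292, 0.956, 0.002], [0.956, 0.292, 0.001], [0.001, 0.002, -1.0]]
clock 5.35 at [371.3 343.4 380.4] yaw 107.0 -> xyz [-181.9  220.4    0.7] dr [ 0.1 -0.1 36.3] rows 5.0
```

View pics/s1.png

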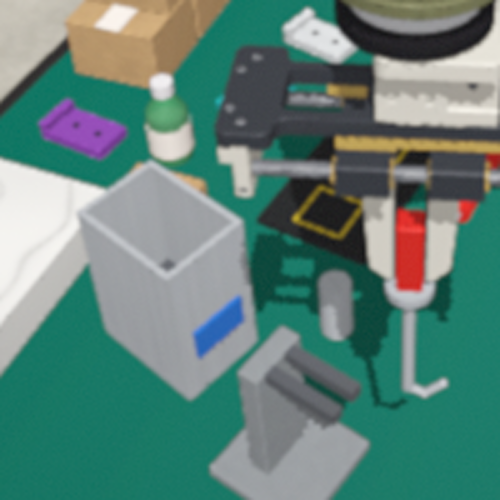

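The rod is held upright and clear of the fork. Next I carry it over the tank's free side.

>>> apply_moves --rows '[{"gripper": 0,"xyz": [-32,40,0],"dr": [0,0,7]},{"gripper": 0,"xyz": [-67,81,0],"dr": [0,0,14]},{"gripper": 0,"xyz": [-102,123,0],"dr": [0,0,21]},{"gripper": 0,"xyz": [-137,165,0],"dr": [0,0,28]},{"gripper": 0,"xyz": [-165,200,0],"dr": [0,0,34]}]'

```text
clock: 6.02
eef_pos: [611.2, 242.4, 375.9]
orientation: [-2.528, -1.862, 0.007]
wrist_force: [-0.4, 0.3, -0.8]
grip_width: 15.8
finger_force: 40.0
```

```bash
python3 - <<'E'
from h import *
go(635.2,233.9,380,70.7)
E
```

```text
clock 6.03 at [611.2 242.4 375.9] yaw 72.7 -> xyz [-1.  25.4 -4.2] dr [-0.2  0.2  2. ] rows 1.0
```

>>> apply_moves --rows '[{"gripper": 0,"xyz": [-10,12,0],"dr": [0,0,2]},{"gripper": 0,"xyz": [-17,20,0],"dr": [0,0,2.3]},{"gripper": 0,"xyz": [-17,20,0],"dr": [0,0,2.3]},{"gripper": 0,"xyz": [-17,20,0],"dr": [0,0,2.3]}]'

```text
clock: 6.52
eef_pos: [623.4, 222.6, 380.2]
orientation: [-2.561, -1.82, -0.001]
wrist_force: [-0.4, 0.3, -0.0]
grip_width: 15.9
finger_force: 40.0
```

```bash
python3 - <<'E'
from h import *
go(635.2,233.9,380,70.7);st()
c=cal('wrist');im=snap('wrist','w5');h=cv2.cvtColor(im,cv2.COLOR_BGR2HSV)
m=((h[...,0]>5)&(h[...,0]<20)&(h[...,1]>170)&(h[...,2]>90)).astype(np.uint8)
n,l,s,ce=cv2.connectedComponentsWithStats(m)
print([(s[i].tolist(),ce[i].round(0).tolist()) for i in range(1,n) if s[i,4]>15])
b=np.array([605,244.5]);t=np.radians(-19.3);ty=np.array([-np.sin(t),np.cos(t)]);tx=np.array([np.cos(t),np.sin(t)])
for k in(-18.5,0,18.5): print('pred bar',k,w2pix('wrist',[*(b+k*ty),70],c).round(1))
for sx in(-15,15):
  for sy in(-28,28): print('ear',sx,sy,w2pix('wrist',[*(b+sx*tx+sy*ty),39],c).round(1))
E
```

```text
clock 6.53 at [623.4 222.6 380.2] yaw 70.8 -> xyz [14.5  7.5  0.2] dr [ 0.  -0.   0.1] rows 1.0
{'clock': 6.525, 'joints': [0.265, 0.283, 1.175, 0.0, 1.683, 0.601], 'eef_pos': [623.368, 222.63, 380.172], 'orientation': [-2.561, -1.82, -0.001], 'wrist_force': [-0.405, 0.295, -0.047], 'grip_width': 15.931, 'finger_force': 40.0}
[[0.329, 0.944, 0.0], [0.944, -0.329, 0.0], [0.001, 0.0, -1.0]]
[([252, 149, 25, 40, 344], [264.0, 172.0])]
pred bar -18.5 [263.7 187.6]
pred bar 0 [263.4 172.1]
pred bar 18.5 [263.2 156.3]
ear -15 -28 [253.6 189.7]
ear -15 28 [252.4 145.4]
ear 15 -28 [276.9 189.7]
ear 15 28 [276.6 145.4]
```

>>> apply_moves --rows '[{"gripper": 0,"xyz": [14.5,7.5,0],"dr": [0,0,0]},{"gripper": 0,"xyz": [14.5,7.5,0],"dr": [0,0,0]},{"gripper": 0,"xyz": [14.5,7.5,0],"dr": [0,0,0]}]'

```text
clock: 6.95
eef_pos: [635.5, 233.4, 379.9]
orientation: [2.561, 1.819, -0.0]
wrist_force: [-0.7, 0.4, -1.3]
grip_width: 16.0
finger_force: 40.0
```

>>> apply_moves --rows '[{"gripper": 0,"xyz": [0,0,30],"dr": [0,0,0]},{"gripper": 0,"xyz": [0,0,60],"dr": [0,0,0]},{"gripper": 0,"xyz": [0,0,90],"dr": [0,0,0]},{"gripper": 0,"xyz": [0,0,120],"dr": [0,0,0]},{"gripper": 0,"xyz": [0,0,120],"dr": [0,0,0]}]'

```text
clock: 7.58
eef_pos: [634.2, 232.4, 256.4]
orientation: [-2.561, -1.817, 0.009]
wrist_force: [0.7, -0.6, -1.5]
grip_width: 15.8
finger_force: 40.0
```

```bash
python3 - <<'E'
from h import *
go(635.2,233.9,250.4,70.7);st()
c=cal('wrist');im=snap('wrist','w6');h=cv2.cvtColor(im,cv2.COLOR_BGR2HSV)
m=((h[...,0]>5)&(h[...,0]<20)&(h[...,1]>170)&(h[...,2]>90)).astype(np.uint8)
n,l,s,ce=cv2.connectedComponentsWithStats(m)
print([(s[i].tolist(),ce[i].round(0).tolist()) for i in range(1,n) if s[i,4]>15])
b=np.array([605,244.5]);t=np.radians(-19.3);ty=np.array([-np.sin(t),np.cos(t)]);tx=np.array([np.cos(t),np.sin(t)])
for k in(-18.5,0,18.5): print('pred bar',k,w2pix('wrist',[*(b+k*ty),70],c).round(1))
p=np.array([635.2,233.9]);print('tip',w2pix('wrist',[*(p-22*tx),60.5],c),'foot',w2pix('wrist',[*p,55.5],c))
cv2.imwrite('pics/w6c.png',cv2.resize(im[100:340,180:400],None,fx=2.5,fy=2.5,interpolation=cv2.INTER_CUBIC))
E
```

```text
clock 7.58 at [634.2 232.4 256.4] yaw 70.7 -> xyz [1.7 0.5 6. ] dr [-0.3  0.2  0. ] rows 1.0
{'clock': 7.575, 'joints': [0.275, 0.36, 1.305, -0.0, 1.482, 0.612], 'eef_pos': [634.177, 232.437, 256.435], 'orientation': [-2.561, -1.817, 0.009], 'wrist_force': [0.686, -0.555, -1.526], 'grip_width': 15.838, 'finger_force': 40.0}
[[0.33, 0.944, -0.006], [0.944, -0.33, -0.002], [-0.004, -0.005, -1.0]]
[([236, 192, 33, 42, 505], [250.0, 218.0])]
pred bar -18.5 [248.4 232.5]
pred bar 0 [247.7 211.6]
pred bar 18.5 [246.9 189.9]
tip [260.50992274 208.5058224 ] foot [286.07444688 206.95149593]
```

View pics/w6c.png

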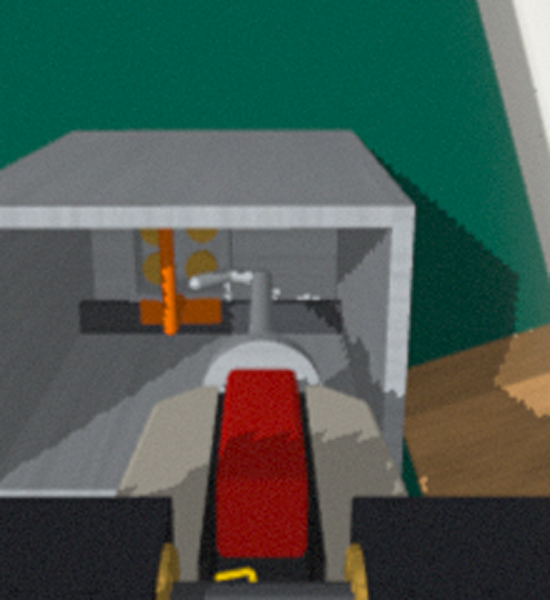

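The hook tip is at (195,284) and the bar is at x≈167, with its middle near y≈279. The hook sits about 3 mm to one side, so I correct that, sink 6 mm and slide under the bar.

>>> apply_moves --rows '[{"gripper": 0,"xyz": [3,0,5],"dr": [0,0,0]},{"gripper": 0,"xyz": [3,0,8],"dr": [0,0,0]},{"gripper": 0,"xyz": [3,0,8],"dr": [0,0,0]},{"gripper": 0,"xyz": [3,0,8],"dr": [0,0,0]}]'

```text
clock: 8.12
eef_pos: [637.2, 235.9, 252.1]
orientation: [2.562, 1.818, 0.001]
wrist_force: [-0.8, -0.2, -1.9]
grip_width: 15.8
finger_force: 40.0
```

```bash
python3 - <<'E'
from h import *
go(635.2,233.9,250.4,70.7)
E
```

```text
clock 8.12 at [637.2 235.9 252.1] yaw 70.7 -> xyz [-2.6 -1.2  1.7] dr [ 0. -0.  0.] rows 1.0
```

>>> apply_moves --rows '[{"gripper": 0,"xyz": [0,0,2],"dr": [0,0,0]},{"gripper": 0,"xyz": [0,0,2],"dr": [0,0,0]},{"gripper": 0,"xyz": [-0.5,-9,2],"dr": [0,0,0]},{"gripper": 0,"xyz": [-0.5,-19,2],"dr": [0,0,0]},{"gripper": 0,"xyz": [-0.5,-19,2],"dr": [0,0,0]}]'

```text
clock: 8.75
eef_pos: [618.0, 242.3, 249.9]
orientation: [-2.561, -1.819, 0.0]
wrist_force: [0.8, 0.6, -0.5]
grip_width: 15.8
finger_force: 40.0
```

```bash
python3 - <<'E'
from h import *
s=st();c=cal('wrist');im=snap('wrist','w7');h=cv2.cvtColor(im,cv2.COLOR_BGR2HSV)
m=((h[...,0]>5)&(h[...,0]<20)&(h[...,1]>170)&(h[...,2]>90)).astype(np.uint8)
n,l,q,ce=cv2.connectedComponentsWithStats(m)
print([(q[i].tolist(),ce[i].round(0).tolist()) for i in range(1,n) if q[i,4]>15])
b=np.array([605,244.5])
print('pred bar',w2pix('wrist',[*b,70],c))
E
```

```text
{'clock': 8.75, 'joints': [0.296, 0.329, 1.356, 0.0, 1.457, 0.632], 'eef_pos': [618.037, 242.289, 249.898], 'orientation': [-2.561, -1.819, 0.0], 'wrist_force': [0.775, 0.6, -0.51], 'grip_width': 15.834, 'finger_force': 40.0}
[[0.33, 0.944, -0.0], [0.944, -0.33, 0.0], [0.0, -0.0, -1.0]]
[([254, 202, 25, 38, 362], [266.0, 225.0])]
pred bar [268.479524   219.32932795]
```

>>> apply_moves --rows '[{"gripper": 0,"xyz": [0,0,-5],"dr": [0,0,0]},{"gripper": 0,"xyz": [0,0,-10],"dr": [0,0,0]},{"gripper": 0,"xyz": [0,0,-16],"dr": [0,0,0]},{"gripper": 0,"xyz": [0,0,-22],"dr": [0,0,0]},{"gripper": 0,"xyz": [0,0,-25],"dr": [0,0,0]}]'

```text
clock: 9.43
eef_pos: [619.1, 241.7, 275.4]
orientation: [2.562, 1.818, 0.001]
wrist_force: [0.5, -0.2, -2.6]
grip_width: 15.6
finger_force: 40.0
```

>>> apply_moves --rows '[{"gripper": 0,"xyz": [0,0,0],"dr": [0,0,0]},{"gripper": 0,"xyz": [0,0,0],"dr": [0,0,0]}]'

```text
clock: 9.68
eef_pos: [618.8, 241.7, 274.4]
orientation: [-2.562, -1.818, 0.001]
wrist_force: [0.3, 0.2, -1.7]
grip_width: 15.5
finger_force: 40.0
```

```bash
python3 - <<'E'
from h import *
s=st();c=cal('wrist');im=snap('wrist','w8');h=cv2.cvtColor(im,cv2.COLOR_BGR2HSV)
m=((h[...,0]>5)&(h[...,0]<20)&(h[...,1]>170)&(h[...,2]>90)).astype(np.uint8)
n,l,q,ce=cv2.connectedComponentsWithStats(m)
print([(q[i].tolist(),ce[i].round(0).tolist()) for i in range(1,n) if q[i,4]>15])
E
```

```text
{'clock': 9.675, 'joints': [0.295, 0.317, 1.326, 0.0, 1.5, 0.632], 'eef_pos': [618.811, 241.688, 274.423], 'orientation': [-2.562, -1.818, 0.001], 'wrist_force': [0.293, 0.202, -1.726], 'grip_width': 15.474, 'finger_force': 39.999}
[[0.33, 0.944, -0.0], [0.944, -0.33, -0.0], [-0.0, -0.0, -1.0]]
[([259, 192, 21, 43, 369], [270.0, 217.0])]
```

>>> apply_moves --rows '[{"gripper": 0,"xyz": [0,0,-15],"dr": [0,0,0]},{"gripper": 0,"xyz": [0,0,-35],"dr": [0,0,0]},{"gripper": 0,"xyz": [0,0,-55],"dr": [0,0,0]},{"gripper": 0,"xyz": [0,0,-75],"dr": [0,0,0]},{"gripper": 0,"xyz": [0,0,-90],"dr": [0,0,0]}]'

```text
clock: 10.35
eef_pos: [619.2, 241.8, 367.1]
orientation: [2.562, 1.817, 0.003]
wrist_force: [-0.4, -0.4, -2.7]
grip_width: 15.8
finger_force: 40.0
```

>>> apply_moves --rows '[{"gripper": 0,"xyz": [0,0,-15],"dr": [0,0,0]},{"gripper": 0,"xyz": [0,0,-35],"dr": [0,0,0]},{"gripper": 0,"xyz": [0,0,-50],"dr": [0,0,0]},{"gripper": 0,"xyz": [0,0,-55],"dr": [0,0,0]},{"gripper": 0,"xyz": [0,0,-55],"dr": [0,0,0]}]'

```text
clock: 10.98
eef_pos: [619.0, 241.8, 419.9]
orientation: [2.562, 1.818, 0.0]
wrist_force: [0.7, 0.0, -2.0]
grip_width: 15.6
finger_force: 40.0
```

```bash
python3 - <<'E'
from h import *
s=st();c=cal('wrist');im=snap('wrist','w9');h=cv2.cvtColor(im,cv2.COLOR_BGR2HSV)
m=((h[...,0]>5)&(h[...,0]<20)&(h[...,1]>170)&(h[...,2]>90)).astype(np.uint8)
n,l,q,ce=cv2.connectedComponentsWithStats(m)
print([(q[i].tolist(),ce[i].round(0).tolist()) for i in range(1,n) if q[i,4]>15])
t=np.radians(-19.3);tx=np.array([np.cos(t),np.sin(t)]);ty=np.array([-tx[1],tx[0]])
e=s['eef_pos'];p=e[:2]-11*tx;z=e[2]-195
print('pred if hung, bar',[w2pix('wrist',[*(p+k*ty),z],c).round(0) for k in(-18.5,18.5)])
print('ears',[w2pix('wrist',[*(p+k*ty+j*tx),z-31],c).round(0) for k in(-28,28) for j in (-15,15)])
print('if stayed',w2pix('wrist',[605,244.5,70],c))
go(0,0,0,70)
S=snap('side','s2',(150,140,350,340),2.5)
E
```

```text
{'clock': 10.975, 'joints': [0.295, 0.295, 1.09, -0.0, 1.757, 0.632], 'eef_pos': [619.037, 241.755, 419.894], 'orientation': [2.562, 1.818, 0.0], 'wrist_force': [0.73, 0.045, -1.966], 'grip_width': 15.593, 'finger_force': 39.999}
[[0.33, 0.944, 0.0], [0.944, -0.33, 0.0], [0.0, 0.0, -1.0]]
[([258, 173, 32, 62, 729], [272.0, 198.0])]
pred if hung, bar [array([272., 232.]), array([271., 191.])]
ears [array([258., 230.]), array([288., 230.]), array([256., 173.]), array([289., 173.])]
if stayed [273.41871553 179.55907598]
clock 11.03 at [618.9 241.7 419.2] yaw 70.7 -> xyz [-432.4 -504.   419.7] dr [-0.   0.   0.7] rows 13.0
```

View pics/s2.png

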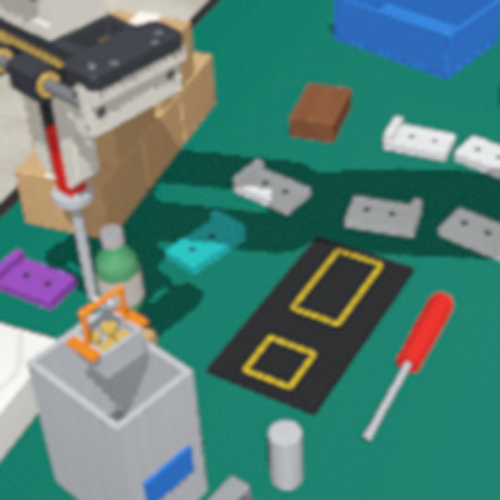

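>>> apply_moves --rows '[{"gripper": 0,"xyz": [0,0,-8],"dr": [0,0,0]},{"gripper": 0,"xyz": [0,0,-16],"dr": [0,0,0]},{"gripper": 0,"xyz": [0,0,-16],"dr": [0,0,0]}]'

```text
clock: 11.45
eef_pos: [619.2, 241.8, 437.2]
orientation: [2.562, 1.817, 0.003]
wrist_force: [-0.1, -0.5, -2.2]
grip_width: 15.9
finger_force: 40.0
```

```bash
python3 - <<'E'
from h import *
go(559.2,62.8,430,84)
E
```

```text
clock 11.45 at [619.2 241.8 437.2] yaw 70.7 -> xyz [-188.8    2.5    7. ] dr [  0.1  -0.1 -13.3] rows 4.0
```

>>> apply_moves --rows '[{"gripper": 0,"xyz": [-6,0,0],"dr": [0,0,0]},{"gripper": 0,"xyz": [-18,0,0],"dr": [0,0,0]},{"gripper": 0,"xyz": [-33,0,0],"dr": [0,0,0]},{"gripper": 0,"xyz": [-49,0,0],"dr": [0,0,0]},{"gripper": 0,"xyz": [-65,0,0],"dr": [0,0,0]}]'

```text
clock: 12.08
eef_pos: [597.0, 179.0, 435.9]
orientation: [2.563, 1.817, 0.0]
wrist_force: [-0.3, -0.7, -3.0]
grip_width: 15.7
finger_force: 40.0
```

>>> apply_moves --rows '[{"gripper": 0,"xyz": [-16,0,0],"dr": [0,0,-2]},{"gripper": 0,"xyz": [-32,0,0],"dr": [0,0,-4]},{"gripper": 0,"xyz": [-48,1,0],"dr": [0,0,-6]},{"gripper": 0,"xyz": [-64,1,5],"dr": [0,0,-8]},{"gripper": 0,"xyz": [-80,1,10],"dr": [0,0,-10]}]'

```text
clock: 12.7
eef_pos: [571.4, 103.3, 425.8]
orientation: [2.393, 2.035, 0.001]
wrist_force: [-0.0, 0.0, -2.3]
grip_width: 15.8
finger_force: 40.0
```

```bash
python3 - <<'E'
from h import *
go(559.2,62.8,430,84)
E
```

```text
clock 12.7 at [571.4 103.3 425.8] yaw 80.7 -> xyz [-41.9  -5.6  -4.2] dr [ 0.  -0.  -3.3] rows 1.0
```

>>> apply_moves --rows '[{"gripper": 0,"xyz": [-15,-2,10],"dr": [0,0,-2]},{"gripper": 0,"xyz": [-27,-4,25],"dr": [0,0,-3]},{"gripper": 0,"xyz": [-36,-5,42],"dr": [0,0,-3.3]},{"gripper": 0,"xyz": [-41,-5.5,58],"dr": [0,0,-3.3]},{"gripper": 0,"xyz": [-42,-5.5,70],"dr": [0,0,-3.3]}]'

```text
clock: 13.32
eef_pos: [559.4, 63.4, 354.8]
orientation: [-2.335, -2.101, 0.001]
wrist_force: [-0.4, 0.3, -2.4]
grip_width: 16.1
finger_force: 40.0
```

>>> apply_moves --rows '[{"gripper": 0,"xyz": [0,0,10],"dr": [0,0,0]},{"gripper": 0,"xyz": [0,0,25],"dr": [0,0,0]},{"gripper": 0,"xyz": [0,0,40],"dr": [0,0,0]},{"gripper": 0,"xyz": [0,0,50],"dr": [0,0,0]},{"gripper": 0,"xyz": [0,0,52],"dr": [0,0,0]}]'

```text
clock: 13.95
eef_pos: [559.4, 64.0, 302.6]
orientation: [-2.334, -2.102, 0.002]
wrist_force: [-0.2, 0.6, -2.2]
grip_width: 15.7
finger_force: 40.0
```

```bash
cat >> h.py <<'E'
def hung(bz):
    s=manip.read_state();e=s['eef_pos'];c=cal('wrist');im=manip.capture('wrist');h=cv2.cvtColor(im,cv2.COLOR_BGR2HSV)
    m=((h[...,0]>5)&(h[...,0]<20)&(h[...,1]>170)&(h[...,2]>90)).astype(np.uint8)
    n,l,q,ce=cv2.connectedComponentsWithStats(m);print([(q[i].tolist(),ce[i].round(0).tolist()) for i in range(1,n) if q[i,4]>30])
    M=R.from_rotvec(s['orientation']).as_matrix();p=e[:2]-11*M[:2,1]
    print('ears pred',[w2pix('wrist',[*(p+k*M[:2,0]+j*M[:2,1]),bz+24],c).round(0).tolist() for k in(-28,28) for j in (-15,15)],'basket',p)
    return im
E
python3 - <<'E'
from h import *
go(559.2,62.8,275,84);st();s=manip.read_state()
hung(s['eef_pos'][2]-250.3)
E
```

```text
clock 13.95 at [559.4  64.  302.6] yaw 84.0 -> xyz [-1.2  0.  27.6] dr [-0.1  0.   0. ] rows 1.0
{'clock': 13.95, 'joints': [0.023, 0.032, 1.592, 0.0, 1.519, 0.127], 'eef_pos': [559.353, 64.042, 302.553], 'orientation': [-2.334, -2.102, 0.002], 'wrist_force': [-0.239, 0.637, -2.244], 'grip_width': 15.727, 'finger_force': 40.0}
[[0.104, 0.995, -0.002], [0.995, -0.104, -0.0], [-0.0, -0.002, -1.0]]
[([256, 172, 34, 63, 746], [272.0, 198.0]), ([83, 387, 34, 22, 569], [101.0, 399.0])]
ears pred [[258.0, 230.0], [289.0, 230.0], [257.0, 173.0], [289.0, 173.0]] basket [548.41348857  65.18879598]
```

>>> apply_moves --rows '[{"gripper": 0,"xyz": [-1,0,10],"dr": [0,0,0]},{"gripper": 0,"xyz": [-1,0,20],"dr": [0,0,0]},{"gripper": 0,"xyz": [-1,0,29],"dr": [0,0,0]},{"gripper": 0,"xyz": [-1,0,36],"dr": [0,0,0]},{"gripper": 0,"xyz": [-1,0,39],"dr": [0,0,0]}]'

```text
clock: 14.62
eef_pos: [559.4, 63.0, 264.0]
orientation: [-2.334, -2.102, 0.001]
wrist_force: [0.4, 0.2, -1.9]
grip_width: 16.1
finger_force: 40.0
```

>>> apply_moves --rows '[{"gripper": 0,"xyz": [0,0,2],"dr": [0,0,0]},{"gripper": 0,"xyz": [0,0,4],"dr": [0,0,0]},{"gripper": 0,"xyz": [0,0,6],"dr": [0,0,0]},{"gripper": 0,"xyz": [0,0,8],"dr": [0,0,0]},{"gripper": 0,"xyz": [0,0,10],"dr": [0,0,0]}]'

```text
clock: 15.25
eef_pos: [559.8, 63.0, 254.9]
orientation: [2.334, 2.102, 0.001]
wrist_force: [-1.0, 0.5, -0.6]
grip_width: 15.9
finger_force: 40.0
```

>>> apply_moves --rows '[{"gripper": 0,"xyz": [0,0,3],"dr": [0,0,0]},{"gripper": 0,"xyz": [0,0,6],"dr": [0,0,0]},{"gripper": 0,"xyz": [0,0,8],"dr": [0,0,0]},{"gripper": 0,"xyz": [0,0,8],"dr": [0,0,0]}]'

```text
clock: 15.75
eef_pos: [559.5, 63.0, 246.4]
orientation: [-2.334, -2.102, 0.001]
wrist_force: [0.4, 0.3, -1.2]
grip_width: 15.9
finger_force: 40.0
```

```bash
python3 - <<'E'
from h import *
st();im=hung(8);cv2.imwrite('pics/w10.png',im)
E
```

```text
{'clock': 15.75, 'joints': [0.021, 0.064, 1.662, -0.0, 1.416, 0.126], 'eef_pos': [559.514, 62.968, 246.443], 'orientation': [-2.334, -2.102, 0.001], 'wrist_force': [0.424, 0.297, -1.156], 'grip_width': 15.938, 'finger_force': 40.0}
[[0.104, 0.995, -0.0], [0.995, -0.104, -0.0], [-0.0, -0.0, -1.0]]
[([256, 174, 35, 62, 745], [271.0, 199.0])]
ears pred [[257.0, 234.0], [289.0, 234.0], [255.0, 175.0], [289.0, 175.0]] basket [548.57456244  64.11637664]
```

>>> apply_moves --rows '[{"gripper": 0,"xyz": [0,0,3],"dr": [0,0,0]},{"gripper": 0,"xyz": [0,0,4],"dr": [0,0,0]},{"gripper": 0,"xyz": [0,0,4],"dr": [0,0,0]},{"gripper": 0,"xyz": [0,5,4],"dr": [0,0,0]},{"gripper": 0,"xyz": [0,10,4],"dr": [0,0,0]}]'

```text
clock: 16.42
eef_pos: [570.0, 61.9, 242.9]
orientation: [2.334, 2.102, 0.0]
wrist_force: [0.9, 0.7, -0.8]
grip_width: 15.5
finger_force: 40.0
```

```bash
python3 - <<'E'
from h import *
st();im=hung(8);cv2.imwrite('pics/w11.png',im)
b=[548.6,64.1];c=cal('wrist');a=np.radians(84)
X=np.array([np.sin(a),-np.cos(a)]);Y=np.array([np.cos(a),np.sin(a)])
print('stay',[w2pix('wrist',[*(np.array(b)+k*Y+j*X),32],c).round(0).tolist() for k in(-28,28) for j in (-15,15)])
E
```

```text
{'clock': 16.425, 'joints': [0.019, 0.094, 1.638, -0.0, 1.41, 0.123], 'eef_pos': [570.046, 61.871, 242.887], 'orientation': [2.334, 2.102, 0.0], 'wrist_force': [0.942, 0.65, -0.805], 'grip_width': 15.499, 'finger_force': 40.0}
[[0.104, 0.995, 0.0], [0.995, -0.104, -0.0], [0.0, 0.0, -1.0]]
[([243, 175, 36, 66, 897], [260.0, 205.0])]
ears pred [[256.0, 236.0], [289.0, 236.0], [255.0, 176.0], [289.0, 176.0]] basket [559.10630606  63.02007885]
stay [[244.0, 236.0], [277.0, 236.0], [242.0, 176.0], [276.0, 176.0]]
```

Basket stayed put, and the hook slides out freely. I continue retreating, then rise.

>>> apply_moves --rows '[{"gripper": 0,"xyz": [0,10,0],"dr": [0,0,0]},{"gripper": 0,"xyz": [0,22,0],"dr": [0,0,0]},{"gripper": 0,"xyz": [0,34,0],"dr": [0,0,0]},{"gripper": 0,"xyz": [0,40,0],"dr": [0,0,0]},{"gripper": 0,"xyz": [0,40,-20],"dr": [0,0,0]}]'

```text
clock: 17.1
eef_pos: [608.7, 57.7, 261.1]
orientation: [-2.333, -2.1, 0.005]
wrist_force: [-0.1, 0.0, -1.2]
grip_width: 15.8
finger_force: 40.0
```

>>> apply_moves --rows '[{"gripper": 0,"xyz": [0,0,-40],"dr": [0,0,0]},{"gripper": 0,"xyz": [0,0,-85],"dr": [0,0,0]},{"gripper": 0,"xyz": [0,0,-120],"dr": [0,0,0]},{"gripper": 0,"xyz": [0,0,-120],"dr": [0,0,0]}]'

```text
clock: 17.6
eef_pos: [610.4, 57.9, 388.8]
orientation: [2.33, 2.099, 0.01]
wrist_force: [0.8, -0.4, -2.0]
grip_width: 15.7
finger_force: 40.0
```

```bash
python3 - <<'E'
from h import *
st();c=cal('wrist');im=snap('wrist','w12');h=cv2.cvtColor(im,cv2.COLOR_BGR2HSV)
m=((h[...,0]>5)&(h[...,0]<20)&(h[...,1]>170)&(h[...,2]>90)).astype(np.uint8)
n,l,q,ce=cv2.connectedComponentsWithStats(m);print([(q[i].tolist(),ce[i].round(0).tolist()) for i in range(1,n) if q[i,4]>30])
b=[548.6,64.1];a=np.radians(84)
X=np.array([np.sin(a),-np.cos(a)]);Y=np.array([np.cos(a),np.sin(a)])
print('stay',[w2pix('wrist',[*(np.array(b)+k*Y+j*X),32],c).round(0).tolist() for k in(-28,28) for j in (-15,15)])
m=((h[...,0]>20)&(h[...,0]<35)&(h[...,1]>120)&(h[...,2]>110)).astype(np.uint8)
n,l,q,ce=cv2.connectedComponentsWithStats(m);print('yellow',[(q[i].tolist(),ce[i].round(0).tolist()) for i in range(1,n) if q[i,4]>30])
print('sq pred',[w2pix('wrist',[*(np.array([548.3,64])+k*Y+j*X),8],c).round(0).tolist() for k in(-25,25) for j in (-25,25)])
go(374,343,380,107);go(442.8,325.7,240,107)
E
```

```text
{'clock': 17.6, 'joints': [0.011, 0.14, 1.322, 0.0, 1.67, 0.115], 'eef_pos': [610.358, 57.885, 388.778], 'orientation': [2.33, 2.099, 0.01], 'wrist_force': [0.785, -0.436, -1.961], 'grip_width': 15.712, 'finger_force': 40.0}
[[0.104, 0.995, 0.009], [0.995, -0.104, 0.0], [0.001, 0.009, -1.0]]
[([223, 156, 26, 43, 457], [235.0, 177.0]), ([84, 368, 27, 12, 225], [96.0, 373.0])]
stay [[225.0, 198.0], [247.0, 198.0], [222.0, 156.0], [246.0, 156.0]]
yellow [([217, 154, 40, 39, 288], [235.0, 168.0]), ([239, 167, 8, 7, 37], [242.0, 170.0]), ([239, 179, 7, 7, 35], [242.0, 182.0]), ([219, 222, 40, 67, 415], [234.0, 245.0]), ([243, 319, 6, 20, 41], [245.0, 329.0]), ([318, 318, 10, 66, 229], [324.0, 352.0]), ([241, 350, 6, 24, 61], [243.0, 362.0]), ([66, 401, 396, 19, 3023], [285.0, 412.0])]
sq pred [[220.0, 192.0], [256.0, 192.0], [218.0, 156.0], [255.0, 156.0]]
clock 17.65 at [609.8  57.8 385.8] yaw 84.0 -> xyz [ 259.  -264.3    4.7] dr [  0.3   0.  -23. ] rows 6.0
clock 17.65 at [609.8  57.8 385.8] yaw 84.0 -> xyz [ 248.9 -194.7  145. ] dr [  0.3   0.  -23. ] rows 6.0
```

>>> apply_moves --rows '[{"gripper": 0,"xyz": [36,-37,0],"dr": [0,0,-4]},{"gripper": 0,"xyz": [74,-75,0],"dr": [0,0,-8]},{"gripper": 0,"xyz": [112,-113,0],"dr": [0,0,-13]},{"gripper": 0,"xyz": [150,-152,0],"dr": [0,0,-18]},{"gripper": 0,"xyz": [188,-191,0],"dr": [0,0,-23]}]'

```text
clock: 18.27
eef_pos: [437.1, 265.5, 381.1]
orientation: [-1.864, -2.527, 0.003]
wrist_force: [1.1, -0.1, -1.0]
grip_width: 16.2
finger_force: 40.0
```

>>> apply_moves --rows '[{"gripper": 0,"xyz": [0,0,0],"dr": [0,0,0]},{"gripper": 0,"xyz": [0,0,0],"dr": [0,0,0]}]'

```text
clock: 18.52
eef_pos: [438.8, 264.4, 381.7]
orientation: [-1.868, -2.525, 0.003]
wrist_force: [0.3, -0.7, -0.8]
grip_width: 15.5
finger_force: 40.0
```

```bash
python3 - <<'E'
from h import *
go(374.7,341.8,300,107)
E
```

```text
clock 18.52 at [438.8 264.4 381.7] yaw 107.0 -> xyz [ 92.9 -38.5  81.7] dr [-0.1  0.   0. ] rows 3.0
```

>>> apply_moves --rows '[{"gripper": 0,"xyz": [40,-17,0],"dr": [0,0,0]},{"gripper": 0,"xyz": [80,-33,0],"dr": [0,0,0]},{"gripper": 0,"xyz": [93,-38.5,0],"dr": [0,0,0]},{"gripper": 0,"xyz": [93,-38.5,40],"dr": [0,0,0]},{"gripper": 0,"xyz": [93,-38.5,90],"dr": [0,0,0]}]'

```text
clock: 19.15
eef_pos: [376.6, 341.8, 292.7]
orientation: [1.87, 2.523, 0.004]
wrist_force: [-0.9, -0.4, -0.6]
grip_width: 15.7
finger_force: 40.0
```

>>> apply_moves --rows '[{"gripper": 0,"xyz": [0,0,40],"dr": [0,0,0]},{"gripper": 0,"xyz": [0,0,50],"dr": [0,0,0]},{"gripper": 0,"xyz": [0,0,50],"dr": [0,0,0]},{"gripper": 0,"xyz": [0,0,50],"dr": [0,0,0]}]'

```text
clock: 19.65
eef_pos: [376.2, 342.7, 245.0]
orientation: [1.869, 2.524, 0.005]
wrist_force: [1.3, 0.1, -0.9]
grip_width: 16.1
finger_force: 40.0
```

```bash
python3 - <<'E'
from h import *
go(374.7,341.8,242,107);go(442.8,325.7,242,107)
E
```

```text
clock 19.65 at [376.2 342.7 245. ] yaw 107.0 -> xyz [-0.4 -1.8  3. ] dr [ 0.2 -0.1 -0. ] rows 1.0
clock 19.65 at [376.2 342.7 245. ] yaw 107.0 -> xyz [-35.7  58.7   3.1] dr [ 0.2 -0.1 -0. ] rows 2.0
```

>>> apply_moves --rows '[{"gripper": 0,"xyz": [-10,16,2],"dr": [0,0,0]},{"gripper": 0,"xyz": [-20,33,2],"dr": [0,0,0]},{"gripper": 0,"xyz": [-30,49,2],"dr": [0,0,0]},{"gripper": 0,"xyz": [-35.7,58.5,2],"dr": [0,0,0]},{"gripper": 0,"xyz": [-35.7,58.5,2],"dr": [0,0,0]}]'

```text
clock: 20.27
eef_pos: [442.3, 324.9, 240.5]
orientation: [-1.87, -2.524, 0.001]
wrist_force: [-0.3, -0.2, -0.4]
grip_width: 15.8
finger_force: 40.0
```

```bash
python3 - <<'E'
from h import *
go(442.8,325.7,233,107);st()
E
```

```text
clock 20.27 at [442.3 324.9 240.5] yaw 106.9 -> xyz [0.7 0.7 7.5] dr [-0.   0.  -0.1] rows 1.0
{'clock': 20.275, 'joints': [0.54, 0.03, 1.708, 0.0, 1.403, 0.245], 'eef_pos': [442.281, 324.862, 240.541], 'orientation': [-1.87, -2.524, 0.001], 'wrist_force': [-0.293, -0.198, -0.407], 'grip_width': 15.778, 'finger_force': 40.0}
[[-0.291, 0.957, -0.0], [0.957, 0.291, -0.0], [-0.0, -0.0, -1.0]]
```

>>> apply_moves --rows '[{"gripper": 0,"xyz": [0.7,0.7,3],"dr": [0,0,0]},{"gripper": 0,"xyz": [0.7,0.7,6],"dr": [0,0,0]},{"gripper": 0,"xyz": [0.7,0.7,7.5],"dr": [0,0,0]},{"gripper": 0,"xyz": [0.7,0.7,7.5],"dr": [0,0,0]}]'

```text
clock: 20.78
eef_pos: [441.6, 326.3, 233.2]
orientation: [-1.868, -2.526, 0.0]
wrist_force: [-0.5, -0.7, -2.0]
grip_width: 15.6
finger_force: 40.0
```

>>> apply_moves --rows '[{"gripper": 0.15,"xyz": [0,0,0],"dr": [0,0,0]},{"gripper": 0.25,"xyz": [0,0,0],"dr": [0,0,0]},{"gripper": 0.5,"xyz": [0,0,0],"dr": [0,0,0]},{"gripper": 0.6,"xyz": [0,0,0],"dr": [0,0,0]},{"gripper": 0.6,"xyz": [0,0,0],"dr": [0,0,0]}]'

```text
clock: 21.4
eef_pos: [441.9, 326.2, 233.3]
orientation: [1.869, 2.525, 0.0]
wrist_force: [-0.2, 0.7, -0.1]
grip_width: 48.8
finger_force: 0.0
```

>>> apply_moves --rows '[{"gripper": 0.6,"xyz": [0,0,-20],"dr": [0,0,0]},{"gripper": 0.6,"xyz": [0,0,-55],"dr": [0,0,0]},{"gripper": 0.6,"xyz": [0,0,-88],"dr": [0,0,0]},{"gripper": 0.6,"xyz": [0,0,-88],"dr": [0,0,0]}]'

```text
clock: 21.9
eef_pos: [443.3, 327.0, 326.5]
orientation: [1.867, 2.523, 0.011]
wrist_force: [0.1, 0.4, 0.1]
grip_width: 55.9
finger_force: 0.0
```

```bash
cat > redchk.py <<'E'
from h import *
import sys
def red(im):
    h=cv2.cvtColor(im,cv2.COLOR_BGR2HSV)
    return (((h[...,0]<8)|(h[...,0]>172))&(h[...,1]>150)&(h[...,2]>70)).astype(np.uint8)
st()
# compare handle blob before/after in top, side
for n,f in(('side','s0'),('top','t0')):
    a=cv2.imread(f'pics/{f}_raw.png');b=manip.capture(n);cv2.imwrite(f'pics/{f}_now.png',b)
    c=cal(n);uv=w2pix(n,[444,326,160],c).astype(int)
    for im in(a,b):
        m=red(im);r=np.zeros_like(m);cv2.circle(r,tuple(int(t) for t in uv),22,1,-1);m&=r
        ys,xs=np.nonzero(m);print(n,len(xs),xs.mean().round(2),ys.mean().round(2),ys.min(),ys.max(),xs.min(),xs.max())
E
python3 redchk.py; python3 - <<'E'
from h import *
a=cv2.imread('pics/w3_raw.png');b=snap('wrist','w13');
from redchk import red
for im in(a,b):
    m=red(im);n,l,q,ce=cv2.connectedComponentsWithStats(m);print([(q[i].tolist(),ce[i].round(1).tolist()) for i in range(1,n) if q[i,4]>150])
E
```

```text
{'clock': 21.9, 'joints': [0.543, -0.018, 1.599, -0.0, 1.553, 0.246], 'eef_pos': [443.274, 327.046, 326.53], 'orientation': [1.867, 2.523, 0.011], 'wrist_force': [0.128, 0.375, 0.076], 'grip_width': 55.889, 'finger_force': 0.0}
[[-0.293, 0.956, 0.007], [0.956, 0.293, 0.004], [0.002, 0.008, -1.0]]
side 224 255.4 339.91 328 352 251 260
side 222 256.51 340.58 329 353 252 261
top 121 98.41 235.64 231 240 91 106
top 121 98.09 236.72 232 241 91 106
{'clock': 22.05, 'joints': [0.543, -0.014, 1.605, -0.0, 1.551, 0.246], 'eef_pos': [441.708, 326.088, 321.088], 'orientation': [-1.868, -2.525, 0.0], 'wrist_force': [0.082, -0.502, -0.439], 'grip_width': 55.896, 'finger_force': 0.0}
[[-0.292, 0.956, -0.0], [0.956, 0.292, -0.0], [-0.0, -0.0, -1.0]]
side 224 255.4 339.91 328 352 251 260
side 222 256.51 340.58 329 353 252 261
top 121 98.41 235.64 231 240 91 106
top 121 98.09 236.72 232 241 91 106
[([271, 205, 24, 41, 868], [282.3, 225.7]), ([195, 372, 26, 36, 561], [207.1, 391.0])]
[([272, 206, 24, 40, 853], [283.7, 226.5]), ([195, 372, 28, 36, 564], [209.2, 391.8])]
```

```bash
cat > brk.py <<'E'
from h import *
P0={'A':(662,-194.5,2.89),'B':(537.3,-192.8,.08),'C':(424,-203,-.26),'D':(526,-356.2,3.13),'E':(406.5,-359,-.24)}
def soft(im):
    r=im[...,2].astype(float);g=im[...,1].astype(float)
    a=np.clip((r-50)/70,0,1)*(im[...,0]>60)  # white: R high
    m=(a*255).astype(np.uint8);return cv2.morphologyEx(m,cv2.MORPH_CLOSE,np.ones((3,3),np.uint8))
def fitall(im,names='ABCDE',P=P0,n='top',c=None,z0=0,rad=25):
    c=c or cal(n);m=soft(im);out={}
    for k in names:
        uv=w2pix(n,[P[k][0],P[k][1],6],c);r=np.zeros_like(m);cv2.circle(r,tuple(int(round(t)) for t in uv),rad,255,-1)
        p,e=fit(n,m&r,list(P[k]),c,z0);out[k]=p
        print(k,np.round(p[:2],1),'yaw',np.degrees(p[2]).round(1),'err',round(e,1),'of',round((m&r).sum()/255))
    return out
if __name__=='__main__':
    print('before');fitall(cv2.imread('pics/t0_raw.png'))
    print('now');fitall(cv2.imread('pics/t0_now.png'))
E
python3 brk.py
```

```text
before
A [ 662.1 -194.6] yaw 165.5 err 59.8 of 586
B [ 536.8 -192.6] yaw 4.7 err 89.9 of 643
C [ 424.1 -202.8] yaw -14.7 err 109.5 of 699
D [ 525.9 -355.8] yaw 179.0 err 83.9 of 670
E [ 405.6 -358.5] yaw -13.6 err 79.1 of 695
now
A [ 661.9 -194.5] yaw 165.7 err 103.8 of 638
B [ 536.1 -193.2] yaw 6.6 err 101.3 of 632
C [ 425.3 -204. ] yaw -15.9 err 83.8 of 629
D [ 525.7 -355.7] yaw 179.3 err 244.1 of 841
E [ 442.1 -351.4] yaw -16.8 err 203.4 of 661
```

```bash
python3 - <<'E'
from brk import *
c=cal('top')
for f in('t0_raw','t0_now'):
    im=cv2.imread(f'pics/{f}.png');m=(soft(im)>128).astype(np.uint8);m[:,:290]=0;m[:165]=0
    n,l,q,ce=cv2.connectedComponentsWithStats(m)
    for i in range(1,n):
        if q[i,4]>200:
            pts=np.argwhere(l==i)[:,::-1].astype(np.float32);r=cv2.minAreaRect(pts)
            print(f,q[i].tolist(),ce[i].round(1),pix2w('top',*ce[i],10,c)[:2].round(0),'rect',np.round(r[1],1),round(r[2],1))
im=cv2.imread('pics/t0_now.png');print(im[270:320:6,365:410:5].tolist()[0:0])
m=(soft(cv2.imread('pics/t0_now.png'))>128).astype(int)
print('\n'.join(''.join('#' if v else '.' for v in row) for row in m[225:325:2,365:410]))
E
```

```text
t0_raw [317, 173, 27, 34, 547] [330.  189.2] [ 670. -197.] rect [17.6 30.8] 21.8
t0_raw [375, 184, 37, 23, 717] [393.7 194.7] [ 678. -370.] rect [36.6 21.2] 2.6
t0_raw [314, 225, 19, 31, 572] [323.3 240.1] [ 528. -193.] rect [30. 18.] 90.0
t0_raw [374, 230, 23, 33, 612] [384.5 245.8] [ 534. -355.] rect [20.  31.9] 6.8
t0_raw [308, 266, 28, 36, 611] [321.4 283.2] [ 415. -200.] rect [19.5 32.3] 21.0
t0_raw [367, 281, 28, 37, 650] [380.9 298.5] [ 397. -356.] rect [20.9 32.9] 17.1
t0_raw [433, 281, 20, 32, 486] [441.9 296.7] [ 423. -511.] rect [31.9 17. ] 84.3
t0_raw [314, 318, 22, 34, 492] [325.2 331.6] [ 298. -223.] rect [33.1 19.3] 84.8
t0_now [317, 173, 27, 34, 547] [330.  189.2] [ 670. -197.] rect [17.6 30.8] 21.8
t0_now [375, 184, 37, 24, 753] [393. 195.] [ 677. -368.] rect [23. 36.] 90.0
t0_now [314, 225, 19, 31, 558] [323.5 239.9] [ 528. -194.] rect [30. 18.] 90.0
t0_now [366, 230, 31, 71, 1250] [382.  264.2] [ 485. -352.] rect [23.9 69.9] 9.8
t0_now [308, 266, 28, 35, 586] [321.6 283. ] [ 416. -201.] rect [18.7 31.7] 20.6
t0_now [432, 281, 21, 32, 505] [442.  296.7] [ 423. -511.
[... 1707 characters left out ...]
..........
.....################........................
..........###########........................
..............######.........................
.............................................
.............................................
.............................................
.............................................
.............................................
.............................................
.............................................
.............................................
.............................................
.............................................
.............................................
.............................................
```

E (545,426) was knocked toward D, as the task warned; its new fit is about (442,-351). I start with bracket B.

```bash
python3 - <<'E'
from h import *
go(524.5,-192.3,260,5)
E
```

```text
clock 22.15 at [441.4 325.9 320.1] yaw 107.0 -> xyz [-519.8  -72.    60.5] dr [-1.00e-01  1.00e-01  1.02e+02] rows 10.0
```

>>> apply_moves --rows '[{"gripper": 0.75,"xyz": [-50,-7,0],"dr": [0,0,10]},{"gripper": 0.75,"xyz": [-100,-14,0],"dr": [0,0,20]},{"gripper": 0.75,"xyz": [-155,-21,0],"dr": [0,0,30]},{"gripper": 0.75,"xyz": [-210,-28,0],"dr": [0,0,40]},{"gripper": 0.75,"xyz": [-265,-35,0],"dr": [0,0,50]}]'

```text
clock: 22.78
eef_pos: [485.5, 60.8, 320.2]
orientation: [-2.764, -1.491, 0.002]
wrist_force: [0.4, 0.7, -0.6]
grip_width: 69.5
finger_force: 0.0
```

```bash
python3 - <<'E'
from h import *
go(524.5,-192.3,260,5)
E
```

```text
clock 22.77 at [485.5  60.8 320.2] yaw 56.7 -> xyz [-190.1  171.7   60.2] dr [-0.   0.1 51.7] rows 5.0
```

>>> apply_moves --rows '[{"gripper": 0.75,"xyz": [-40,36,0],"dr": [0,0,10.5]},{"gripper": 0.75,"xyz": [-80,72,15],"dr": [0,0,21]},{"gripper": 0.75,"xyz": [-118,106,30],"dr": [0,0,31.5]},{"gripper": 0.75,"xyz": [-155,140,45],"dr": [0,0,42]},{"gripper": 0.75,"xyz": [-190,171,60],"dr": [0,0,51.5]}]'

```text
clock: 23.4
eef_pos: [525.4, -191.5, 259.6]
orientation: [-3.138, -0.141, 0.002]
wrist_force: [0.8, 0.2, 1.0]
grip_width: 69.8
finger_force: 0.0
```

>>> apply_moves --rows '[{"gripper": 0.75,"xyz": [0,0,0],"dr": [0,0,0]},{"gripper": 0.75,"xyz": [0,0,0],"dr": [0,0,0]}]'

```text
clock: 23.65
eef_pos: [525.4, -189.5, 260.4]
orientation: [-3.137, -0.152, 0.002]
wrist_force: [0.0, 0.2, 0.9]
grip_width: 69.6
finger_force: 0.0
```

```bash
cat >> brk.py <<'E'
def wfit(P,z0=0,name=None):
    """refine bracket pose P=(x,y,yaw) from wrist view; prints and returns"""
    s=manip.read_state();c=cal('wrist');im=manip.capture('wrist')
    if name: cv2.imwrite(f'pics/{name}.png',im)
    m=(soft(im)>128).astype(np.uint8)*255
    q=sil('wrist',P,c,m.shape,BR,z0);d=cv2.dilate((q>128).astype(np.uint8),np.ones((25,25)))
    # crop & keep seeded blob
    n,l,st_,ce=cv2.connectedComponentsWithStats((m&(d*255)))
    i=1+np.argmax(st_[1:,4]);m=(l==i).astype(np.uint8)*255
    cnt,_=cv2.findContours(m,cv2.RETR_EXTERNAL,cv2.CHAIN_APPROX_NONE);m[:]=0;cv2.drawContours(m,cnt,-1,255,-1)
    p,e=fit('wrist',m,list(P),c,z0)
    print('wrist fit',np.round(p[:2],1),'yaw',np.degrees(p[2]).round(1),'err',round(e),'of',int(m.sum()/255),'model',int(sil('wrist',p,c,m.shape,BR,z0).sum()/255),'bbox',st_[i].tolist())
    return p
def pick(p,s,z):
    g=p[:2]-11*np.array([np.cos(p[2]),np.sin(p[2])]);yaw=np.degrees(p[2])+(0 if s>0 else 180)
    yaw=(yaw+180)%360-180
    go(g[0],g[1],z,yaw)
E
python3 - <<'E'
from brk import *
p=wfit([535.5,-191.5,.09],0,'wb')
pick(p,1,87)
E
```

```text
wrist fit [ 535.6 -190.5] yaw 5.6 err 96 of 3781 model 3849 bbox [263, 153, 48, 83, 3719]
clock 23.7 at [ 525.7 -189.1  261. ] yaw 5.6 -> xyz [ -1.2   2.5 174. ] dr [-0.  0. -0.] rows 3.0
```

>>> apply_moves --rows '[{"gripper": 0.75,"xyz": [-1,2.5,50],"dr": [0,0,0]},{"gripper": 0.75,"xyz": [-1,2.5,105],"dr": [0,0,0]},{"gripper": 0.75,"xyz": [-1,2.5,150],"dr": [0,0,0]},{"gripper": 0.75,"xyz": [-1,2.5,173],"dr": [0,0,0]},{"gripper": 0.75,"xyz": [-1,2.5,173],"dr": [0,0,0]}]'

```text
clock: 24.32
eef_pos: [524.8, -190.8, 87.3]
orientation: [-3.137, -0.155, 0.002]
wrist_force: [-0.4, 0.3, 0.5]
grip_width: 69.8
finger_force: 0.0
```

>>> apply_moves --grip_force 30 --rows '[{"gripper": 0.75,"xyz": [0,0,0],"dr": [0,0,0]},{"gripper": 0.3,"xyz": [0,0,0],"dr": [0,0,0]},{"gripper": 0.3,"xyz": [0,0,0],"dr": [0,0,0]},{"gripper": 0.3,"xyz": [0,0,0],"dr": [0,0,0]},{"gripper": 0.3,"xyz": [0,0,0],"dr": [0,0,0]}]'

```text
clock: 24.95
eef_pos: [525.3, -192.6, 88.6]
orientation: [3.138, 0.151, 0.001]
wrist_force: [-0.8, 0.5, 3.6]
grip_width: 44.7
finger_force: 30.0
```

```bash
python3 - <<'E'
from h import *
st()
E
```

```text
{'clock': 24.95, 'joints': [-0.443, 0.232, 1.787, 0.0, 1.122, 1.032], 'eef_pos': [525.266, -192.555, 88.591], 'orientation': [3.138, 0.151, 0.001], 'wrist_force': [-0.813, 0.503, 3.621], 'grip_width': 44.688, 'finger_force': 30.001}
[[0.995, 0.096, 0.0], [0.096, -0.995, -0.0], [0.0, 0.0, -1.0]]
```

>>> apply_moves --rows '[{"gripper": 0.3,"xyz": [0,0,-25],"dr": [0,0,0]},{"gripper": 0.3,"xyz": [0,0,-60],"dr": [0,0,0]},{"gripper": 0.3,"xyz": [0,0,-100],"dr": [0,0,0]},{"gripper": 0.3,"xyz": [0,0,-110],"dr": [0,0,0]}]'

```text
clock: 25.45
eef_pos: [526.4, -193.3, 201.1]
orientation: [3.136, 0.151, 0.007]
wrist_force: [-0.1, -0.1, -1.7]
grip_width: 44.7
finger_force: 30.0
```

```bash
python3 - <<'E'
from h import *
s=st();go(533.2,-70.7,160,84)
E
```

```text
{'clock': 25.45, 'joints': [-0.443, 0.092, 1.718, -0.0, 1.326, 1.032], 'eef_pos': [526.437, -193.254, 201.142], 'orientation': [3.136, 0.151, 0.007], 'wrist_force': [-0.086, -0.133, -1.71], 'grip_width': 44.694, 'finger_force': 29.999}
[[0.995, 0.096, 0.004], [0.096, -0.995, -0.002], [0.004, 0.003, -1.0]]
clock 25.45 at [ 526.4 -193.3  201.1] yaw 5.5 -> xyz [  18.3 -121.4   40.9] dr [  0.3  -0.1 -78.5] rows 8.0
```

>>> apply_moves --rows '[{"gripper": 0.3,"xyz": [3,-22,0],"dr": [0,0,-10]},{"gripper": 0.3,"xyz": [7,-50,0],"dr": [0,0,-20]},{"gripper": 0.3,"xyz": [12,-80,0],"dr": [0,0,-30]},{"gripper": 0.3,"xyz": [16,-105,0],"dr": [0,0,-40]},{"gripper": 0.3,"xyz": [18,-121,0],"dr": [0,0,-50]}]'

```text
clock: 26.08
eef_pos: [530.6, -69.1, 196.3]
orientation: [-2.774, -1.471, 0.003]
wrist_force: [0.5, -0.1, -1.1]
grip_width: 44.4
finger_force: 30.0
```

>>> apply_moves --rows '[{"gripper": 0.3,"xyz": [0,0,0],"dr": [0,0,-10]},{"gripper": 0.3,"xyz": [0,0,15],"dr": [0,0,-20]},{"gripper": 0.3,"xyz": [0,0,30],"dr": [0,0,-28.5]},{"gripper": 0.3,"xyz": [0,0,40],"dr": [0,0,-28.5]},{"gripper": 0.3,"xyz": [0,0,40],"dr": [0,0,-28.5]}]'

```text
clock: 26.7
eef_pos: [530.4, -70.2, 156.5]
orientation: [-2.336, -2.097, 0.003]
wrist_force: [0.5, 0.0, -1.8]
grip_width: 44.5
finger_force: 30.0
```

```bash
python3 - <<'E'
from h import *
go(533.2,-70.7,97,84);c=cal('wrist');im=snap('wrist','wp0');h=cv2.cvtColor(im,cv2.COLOR_BGR2HSV)
m=((h[...,0]>20)&(h[...,0]<35)&(h[...,1]>120)&(h[...,2]>110)).astype(np.uint8)
n,l,q,ce=cv2.connectedComponentsWithStats(m);print('yellow',[(q[i].tolist()) for i in range(1,n) if q[i,4]>30])
a=np.radians(84);Xb=np.array([np.cos(a),np.sin(a)]);Yb=np.array([-Xb[1],Xb[0]])
print('pred long corners',[w2pix('wrist',[*(np.array([534.3,-60])+i*Xb+j*Yb),8],c).round(0).tolist() for i in(-52,52) for j in(-26.5,26.5)])
E
```

```text
clock 26.7 at [530.4 -70.2 156.5] yaw 83.8 -> xyz [-0.2  3.1 59.4] dr [-0.2 -0.  -0.2] rows 1.0
yellow [[247, 0, 22, 65, 494], [270, 0, 19, 10, 119], [302, 0, 16, 7, 66], [310, 0, 27, 65, 399], [270, 14, 20, 24, 390], [301, 14, 17, 23, 303], [248, 136, 85, 58, 1091], [176, 318, 20, 67, 348], [373, 318, 21, 66, 452], [136, 400, 399, 20, 3491]]
pred long corners [[324.0, 281.0], [254.0, 281.0], [328.0, 142.0], [250.0, 142.0]]
```

>>> apply_moves --rows '[{"gripper": 0.3,"xyz": [1,3.2,20],"dr": [0,0,0]},{"gripper": 0.3,"xyz": [1,3.2,40],"dr": [0,0,0]},{"gripper": 0.3,"xyz": [1,3.2,54],"dr": [0,0,0]},{"gripper": 0.3,"xyz": [1,3.2,58],"dr": [0,0,0]},{"gripper": 0.3,"xyz": [1,3.2,58],"dr": [0,0,0]}]'

```text
clock: 27.38
eef_pos: [534.9, -69.8, 100.5]
orientation: [2.335, 2.102, 0.0]
wrist_force: [0.4, -0.2, -1.1]
grip_width: 44.5
finger_force: 30.0
```

```bash
python3 - <<'E'
from h import *
st();go(533.7,-69.5,97,84)
E
```

```text
{'clock': 27.375, 'joints': [-0.225, 0.165, 1.839, 0.0, 1.137, -0.12], 'eef_pos': [534.875, -69.761, 100.507], 'orientation': [2.335, 2.102, 0.0], 'wrist_force': [0.364, -0.15, -1.147], 'grip_width': 44.46, 'finger_force': 29.999}
[[0.105, 0.994, 0.0], [0.994, -0.105, -0.0], [-0.0, 0.0, -1.0]]
clock 27.38 at [534.9 -69.8 100.5] yaw 84.0 -> xyz [ 0.1 -1.2  3.5] dr [ 0.  0. -0.] rows 1.0
```

Lower till contact, release, rise to a hover.

>>> apply_moves --rows '[{"gripper": 0.3,"xyz": [0,-1,2],"dr": [0,0,0]},{"gripper": 0.3,"xyz": [0,-1,3.5],"dr": [0,0,0]},{"gripper": 0.3,"xyz": [0,-1,3.5],"dr": [0,0,0]}]'

```text
clock: 27.75
eef_pos: [533.8, -69.6, 96.9]
orientation: [2.334, 2.102, 0.0]
wrist_force: [-0.6, -0.4, -0.8]
grip_width: 44.3
finger_force: 30.0
```

>>> apply_moves --rows '[{"gripper": 0.55,"xyz": [0,0,0],"dr": [0,0,0]},{"gripper": 0.7,"xyz": [0,0,0],"dr": [0,0,0]},{"gripper": 0.75,"xyz": [0,0,0],"dr": [0,0,0]},{"gripper": 0.75,"xyz": [0,0,-20],"dr": [0,0,0]},{"gripper": 0.75,"xyz": [0,0,-60],"dr": [0,0,0]}]'

```text
clock: 28.38
eef_pos: [532.2, -69.3, 155.4]
orientation: [-2.332, -2.1, 0.004]
wrist_force: [0.3, 0.5, -0.8]
grip_width: 70.0
finger_force: 0.0
```

>>> apply_moves --rows '[{"gripper": 0.75,"xyz": [0,0,-50],"dr": [0,0,0]},{"gripper": 0.75,"xyz": [0,0,-100],"dr": [0,0,0]},{"gripper": 0.75,"xyz": [0,0,-105],"dr": [0,0,0]},{"gripper": 0.75,"xyz": [0,0,-105],"dr": [0,0,0]}]'

```text
clock: 28.88
eef_pos: [533.8, -69.6, 261.7]
orientation: [2.334, 2.102, 0.0]
wrist_force: [0.6, -1.0, 0.3]
grip_width: 69.8
finger_force: 0.0
```

```bash
cat >> brk.py <<'E'
PILE=np.array([534.8,-58.8])
def chk(k,s):
    p=wfit([PILE[0],PILE[1],np.radians(84 if s>0 else 264)],8+12*k,f'pile{k}')
    d=p[:2]-PILE;print('pile offset',d.round(1));return p
E
python3 - <<'E'
from brk import *
chk(0,1)
im=manip.capture('top');cv2.imwrite('pics/t1.png',im)
o=fitall(im,'C',{'C':(425,-203.5,-.27)})
p=o['C'];p[:2]+=[-1,2.5];pick(p,-1,230)
E
```

```text
wrist fit [534.7 -58.7] yaw 84.1 err 82 of 4038 model 4009 bbox [260, 153, 49, 85, 3986]
pile offset [-0.1  0.1]
C [ 424.4 -203.1] yaw -14.7 err 63.6 of 646
clock 28.98 at [532.9 -69.4 259.8] yaw 84.0 -> xyz [-140.2 -105.9   30. ] dr [ -0.1  -0.1 -81.3] rows 8.0
```

>>> apply_moves --rows '[{"gripper": 0.75,"xyz": [-25,-19,0],"dr": [0,0,-10]},{"gripper": 0.75,"xyz": [-55,-42,0],"dr": [0,0,-20.5]},{"gripper": 0.75,"xyz": [-90,-68,0],"dr": [0,0,-31]},{"gripper": 0.75,"xyz": [-120,-90,0],"dr": [0,0,-41]},{"gripper": 0.75,"xyz": [-140,-106,0],"dr": [0,0,-51]}]'

```text
clock: 29.6
eef_pos: [411.8, -198.3, 259.6]
orientation: [-1.194, -2.902, -0.001]
wrist_force: [0.1, -0.5, -0.7]
grip_width: 69.6
finger_force: 0.0
```

>>> apply_moves --rows '[{"gripper": 0.75,"xyz": [0,0,0],"dr": [0,0,-10]},{"gripper": 0.75,"xyz": [0,0,0],"dr": [0,0,-20]},{"gripper": 0.75,"xyz": [0,0,0],"dr": [0,0,-30.3]},{"gripper": 0.75,"xyz": [0,0,0],"dr": [0,0,-30.3]},{"gripper": 0.75,"xyz": [0,0,0],"dr": [0,0,-30.3]}]'

```text
clock: 30.22
eef_pos: [413.3, -197.5, 260.7]
orientation: [-0.408, -3.113, -0.001]
wrist_force: [-0.2, 0.5, -0.2]
grip_width: 69.7
finger_force: 0.0
```

```bash
python3 - <<'E'
from brk import *
p=wfit([423.4,-200.6,-.257],0,'wc');pick(p,-1,87)
E
```

```text
wrist fit [ 423.9 -200.9] yaw -14.7 err 78 of 3623 model 3661 bbox [260, 159, 48, 79, 3576]
clock 30.27 at [ 413.4 -197.5  260.9] yaw 165.1 -> xyz [ -0.3  -0.7 173.9] dr [ 0.  -0.1 -0.2] rows 3.0
```

>>> apply_moves --rows '[{"gripper": 0.75,"xyz": [-0.3,-0.7,50],"dr": [0,0,0]},{"gripper": 0.75,"xyz": [-0.3,-0.7,105],"dr": [0,0,0]},{"gripper": 0.75,"xyz": [-0.3,-0.7,150],"dr": [0,0,0]},{"gripper": 0.75,"xyz": [-0.3,-0.7,173],"dr": [0,0,0]},{"gripper": 0.75,"xyz": [-0.3,-0.7,173],"dr": [0,0,0]}]'

```text
clock: 30.9
eef_pos: [413.0, -198.0, 87.1]
orientation: [-0.405, -3.113, -0.002]
wrist_force: [0.4, -0.0, -0.2]
grip_width: 69.8
finger_force: 0.0
```

>>> apply_moves --grip_force 30 --rows '[{"gripper": 0.75,"xyz": [0,0,0],"dr": [0,0,0]},{"gripper": 0.3,"xyz": [0,0,0],"dr": [0,0,0]},{"gripper": 0.3,"xyz": [0,0,0],"dr": [0,0,0]},{"gripper": 0.3,"xyz": [0,0,0],"dr": [0,0,0]},{"gripper": 0.3,"xyz": [0,0,0],"dr": [0,0,0]}]'

```text
clock: 31.52
eef_pos: [414.0, -198.6, 89.1]
orientation: [0.402, 3.115, -0.0]
wrist_force: [-0.3, 0.2, 2.6]
grip_width: 44.6
finger_force: 30.0
```

>>> apply_moves --rows '[{"gripper": 0.3,"xyz": [0,0,-25],"dr": [0,0,0]},{"gripper": 0.3,"xyz": [0,0,-60],"dr": [0,0,0]},{"gripper": 0.3,"xyz": [0,0,-100],"dr": [0,0,0]},{"gripper": 0.3,"xyz": [0,0,-110],"dr": [0,0,0]}]'

```text
clock: 32.02
eef_pos: [415.0, -199.2, 201.4]
orientation: [0.401, 3.112, -0.003]
wrist_force: [0.2, 0.5, -1.8]
grip_width: 44.6
finger_force: 30.0
```

```bash
python3 - <<'E'
from brk import *
go(PILE[0]+1.15,PILE[1]+10.9,170,84)
E
```

```text
clock 32.02 at [ 415.  -199.2  201.4] yaw 165.3 -> xyz [-78.5 177.1  31.5] dr [ 0.1  0.3 81.3] rows 8.0
```

>>> apply_moves --rows '[{"gripper": 0.3,"xyz": [-14,31,0],"dr": [0,0,10]},{"gripper": 0.3,"xyz": [-31,70,0],"dr": [0,0,20.5]},{"gripper": 0.3,"xyz": [-49,111,0],"dr": [0,0,31]},{"gripper": 0.3,"xyz": [-66,149,0],"dr": [0,0,41]},{"gripper": 0.3,"xyz": [-78.5,177,0],"dr": [0,0,51]}]'

```text
clock: 32.65
eef_pos: [534.7, -45.6, 196.9]
orientation: [-1.709, -2.633, 0.001]
wrist_force: [-0.2, 0.9, -1.5]
grip_width: 44.5
finger_force: 30.0
```

>>> apply_moves --rows '[{"gripper": 0.3,"xyz": [0,0,0],"dr": [0,0,10]},{"gripper": 0.3,"xyz": [0,0,10],"dr": [0,0,20]},{"gripper": 0.3,"xyz": [0,0,25],"dr": [0,0,30.3]},{"gripper": 0.3,"xyz": [0,0,31],"dr": [0,0,30.3]},{"gripper": 0.3,"xyz": [0,0,31],"dr": [0,0,30.3]}]'

```text
clock: 33.28
eef_pos: [533.8, -47.1, 166.4]
orientation: [-2.329, -2.106, 0.002]
wrist_force: [-0.1, 0.5, -0.8]
grip_width: 44.5
finger_force: 30.0
```

```bash
python3 - <<'E'
from brk import *
go(PILE[0]+1.15,PILE[1]+10.7,109.3,84)
E
```

```text
clock 33.27 at [533.8 -47.1 166.4] yaw 84.2 -> xyz [-0.8  2.3 57.1] dr [-0.1 -0.   0.2] rows 1.0
```

>>> apply_moves --rows '[{"gripper": 0.3,"xyz": [-0.5,1.8,15],"dr": [0,0,0]},{"gripper": 0.3,"xyz": [-0.5,1.8,35],"dr": [0,0,0]},{"gripper": 0.3,"xyz": [-0.5,1.8,48],"dr": [0,0,0]},{"gripper": 0.3,"xyz": [-0.5,1.8,53],"dr": [0,0,0]},{"gripper": 0.3,"xyz": [-0.5,1.8,53],"dr": [0,0,0]}]'

```text
clock: 33.9
eef_pos: [536.3, -47.9, 114.5]
orientation: [-2.334, -2.102, 0.0]
wrist_force: [0.7, -0.2, -1.7]
grip_width: 44.2
finger_force: 30.0
```

```bash
python3 - <<'E'
from brk import *
go(PILE[0]+1.15,PILE[1]+10.7,109.3,84)
E
```

```text
clock 33.9 at [536.3 -47.9 114.5] yaw 84.0 -> xyz [-0.2 -0.3  5.2] dr [-0. -0.  0.] rows 1.0
```

>>> apply_moves --rows '[{"gripper": 0.3,"xyz": [-0.2,-0.3,2],"dr": [0,0,0]},{"gripper": 0.3,"xyz": [-0.2,-0.3,4],"dr": [0,0,0]},{"gripper": 0.3,"xyz": [-0.2,-0.3,5],"dr": [0,0,0]},{"gripper": 0.3,"xyz": [-0.2,-0.3,5],"dr": [0,0,0]}]'

```text
clock: 34.4
eef_pos: [536.0, -48.1, 109.8]
orientation: [2.335, 2.102, -0.0]
wrist_force: [1.2, 0.0, -1.6]
grip_width: 44.3
finger_force: 30.0
```

>>> apply_moves --rows '[{"gripper": 0.55,"xyz": [0,0,0],"dr": [0,0,0]},{"gripper": 0.7,"xyz": [0,0,0],"dr": [0,0,0]},{"gripper": 0.75,"xyz": [0,0,0],"dr": [0,0,0]},{"gripper": 0.75,"xyz": [0,0,-20],"dr": [0,0,0]},{"gripper": 0.75,"xyz": [0,0,-60],"dr": [0,0,0]}]'

```text
clock: 35.02
eef_pos: [534.6, -47.8, 168.4]
orientation: [-2.332, -2.1, 0.004]
wrist_force: [-0.2, 0.0, -0.4]
grip_width: 69.7
finger_force: 0.0
```

>>> apply_moves --rows '[{"gripper": 0.75,"xyz": [0,0,-50],"dr": [0,0,0]},{"gripper": 0.75,"xyz": [0,0,-90],"dr": [0,0,0]},{"gripper": 0.75,"xyz": [0,0,-95],"dr": [0,0,0]},{"gripper": 0.75,"xyz": [0,0,-95],"dr": [0,0,0]}]'

```text
clock: 35.52
eef_pos: [536.0, -48.1, 264.6]
orientation: [2.334, 2.102, 0.0]
wrist_force: [0.2, 0.3, -0.2]
grip_width: 69.8
finger_force: 0.0
```

```bash
python3 - <<'E'
from brk import *
chk(1,-1)
im=manip.capture('top');cv2.imwrite('pics/t2.png',im)
o=fitall(im,'AD')
p=o['A'];p[:2]+=[-1,2.5];pick(p,1,260)
E
```

```text
wrist fit [534.7 -59.4] yaw 264.0 err 582 of 4568 model 4020 bbox [259, 160, 51, 95, 4514]
pile offset [-0.1 -0.6]
A [ 662.1 -195.1] yaw 164.5 err 185.9 of 664
D [ 527.1 -356. ] yaw 179.5 err 182.1 of 704
clock 35.62 at [535.3 -47.9 262.9] yaw 84.0 -> xyz [-132.6  151.1    2.4] dr [ -0.1  -0.1 -80.5] rows 8.0
```

>>> apply_moves --rows '[{"gripper": 0.75,"xyz": [-24,27,0],"dr": [0,0,-10]},{"gripper": 0.75,"xyz": [-53,60,0],"dr": [0,0,-20.5]},{"gripper": 0.75,"xyz": [-85,97,0],"dr": [0,0,-31]},{"gripper": 0.75,"xyz": [-113,129,0],"dr": [0,0,-41]},{"gripper": 0.75,"xyz": [-132.5,151,0],"dr": [0,0,-51]}]'

```text
clock: 36.25
eef_pos: [672.5, -196.9, 261.8]
orientation: [-1.193, -2.902, 0.0]
wrist_force: [-0.3, -0.1, 0.5]
grip_width: 69.9
finger_force: 0.0
```

>>> apply_moves --rows '[{"gripper": 0.75,"xyz": [0,0,0],"dr": [0,0,-10]},{"gripper": 0.75,"xyz": [0,0,0],"dr": [0,0,-20]},{"gripper": 0.75,"xyz": [0,0,0],"dr": [0,0,-30.5]},{"gripper": 0.75,"xyz": [0,0,0],"dr": [0,0,-30.5]},{"gripper": 0.75,"xyz": [0,0,0],"dr": [0,0,-30.5]}]'

```text
clock: 36.88
eef_pos: [672.0, -195.4, 263.4]
orientation: [-0.403, -3.114, -0.001]
wrist_force: [-0.4, 0.1, 0.7]
grip_width: 69.7
finger_force: 0.0
```

```bash
python3 - <<'E'
from brk import *
p=wfit([661,-192.5,2.89],0,'wa');pick(p,1,87)
E
```

```text
wrist fit [ 661.5 -192.7] yaw 165.3 err 92 of 3735 model 3783 bbox [261, 153, 48, 82, 3689]
clock 36.92 at [ 672.1 -195.5  263.9] yaw 165.3 -> xyz [-3.000e-01  1.000e-01  1.769e+02] dr [ 0.  -0.1 -0. ] rows 3.0
```

>>> apply_moves --rows '[{"gripper": 0.75,"xyz": [0,0,50],"dr": [0,0,0]},{"gripper": 0.75,"xyz": [0,0,105],"dr": [0,0,0]},{"gripper": 0.75,"xyz": [0,0,150],"dr": [0,0,0]},{"gripper": 0.75,"xyz": [0,0,176],"dr": [0,0,0]},{"gripper": 0.75,"xyz": [0,0,176],"dr": [0,0,0]}]'

```text
clock: 37.55
eef_pos: [671.9, -195.4, 87.3]
orientation: [-0.4, -3.115, -0.0]
wrist_force: [0.3, 0.1, 0.5]
grip_width: 69.8
finger_force: 0.0
```

>>> apply_moves --grip_force 30 --rows '[{"gripper": 0.75,"xyz": [0,0,0],"dr": [0,0,0]},{"gripper": 0.3,"xyz": [0,0,0],"dr": [0,0,0]},{"gripper": 0.3,"xyz": [0,0,0],"dr": [0,0,0]},{"gripper": 0.3,"xyz": [0,0,0],"dr": [0,0,0]},{"gripper": 0.3,"xyz": [0,0,0],"dr": [0,0,0]}]'

```text
clock: 38.17
eef_pos: [672.4, -195.6, 88.9]
orientation: [0.396, 3.116, -0.0]
wrist_force: [-0.3, 0.4, 0.6]
grip_width: 44.7
finger_force: 30.0
```

>>> apply_moves --rows '[{"gripper": 0.3,"xyz": [0,0,-25],"dr": [0,0,0]},{"gripper": 0.3,"xyz": [0,0,-60],"dr": [0,0,0]},{"gripper": 0.3,"xyz": [0,0,-100],"dr": [0,0,0]},{"gripper": 0.3,"xyz": [0,0,-110],"dr": [0,0,0]}]'

```text
clock: 38.67
eef_pos: [673.9, -196.2, 202.4]
orientation: [0.396, 3.111, -0.002]
wrist_force: [0.9, 0.0, -1.2]
grip_width: 44.4
finger_force: 30.0
```

```bash
python3 - <<'E'
from brk import *
go(PILE[0]-1.15,PILE[1]-10.9,180,84)
E
```

```text
clock 38.67 at [ 673.9 -196.2  202.4] yaw 165.5 -> xyz [167.6  87.3  21.4] dr [ 0.2  0.3 81.5] rows 8.0
```

>>> apply_moves --rows '[{"gripper": 0.3,"xyz": [29,15,0],"dr": [0,0,10]},{"gripper": 0.3,"xyz": [66,34,0],"dr": [0,0,20.5]},{"gripper": 0.3,"xyz": [104,54,0],"dr": [0,0,31]},{"gripper": 0.3,"xyz": [140,73,0],"dr": [0,0,41]},{"gripper": 0.3,"xyz": [166,87,0],"dr": [0,0,51]}]'

```text
clock: 39.3
eef_pos: [531.4, -68.6, 196.8]
orientation: [-1.705, -2.636, 0.001]
wrist_force: [1.1, -0.4, -0.0]
grip_width: 44.5
finger_force: 30.0
```

>>> apply_moves --rows '[{"gripper": 0.3,"xyz": [0,0,0],"dr": [0,0,10]},{"gripper": 0.3,"xyz": [0,0,8],"dr": [0,0,20]},{"gripper": 0.3,"xyz": [0,0,18],"dr": [0,0,30.3]},{"gripper": 0.3,"xyz": [0,0,21],"dr": [0,0,30.3]},{"gripper": 0.3,"xyz": [0,0,21],"dr": [0,0,30.3]}]'

```text
clock: 39.92
eef_pos: [532.9, -69.7, 176.7]
orientation: [-2.326, -2.11, 0.002]
wrist_force: [-0.6, 0.7, -0.8]
grip_width: 44.6
finger_force: 30.0
```

```bash
python3 - <<'E'
from brk import *
go(PILE[0]-1.15,PILE[1]-10.9,121.3,84)
E
```

```text
clock 39.92 at [532.9 -69.7 176.7] yaw 84.4 -> xyz [ 0.1  0.9 55.4] dr [-0.1 -0.   0.4] rows 1.0
```

>>> apply_moves --rows '[{"gripper": 0.3,"xyz": [0,0.5,15],"dr": [0,0,0.4]},{"gripper": 0.3,"xyz": [0,0.5,35],"dr": [0,0,0.4]},{"gripper": 0.3,"xyz": [0,0.5,46],"dr": [0,0,0.4]},{"gripper": 0.3,"xyz": [0,0.5,51],"dr": [0,0,0.4]},{"gripper": 0.3,"xyz": [0,0.5,51],"dr": [0,0,0.4]}]'

```text
clock: 40.55
eef_pos: [533.9, -69.9, 126.6]
orientation: [-2.338, -2.098, 0.0]
wrist_force: [-0.6, 0.3, -0.4]
grip_width: 44.4
finger_force: 30.0
```

```bash
python3 - <<'E'
from brk import *
go(PILE[0]-1.15,PILE[1]-10.9,121.6,84)
E
```

```text
clock 40.55 at [533.9 -69.9 126.6] yaw 83.8 -> xyz [ 0.2 -0.2  5. ] dr [-0.  -0.  -0.2] rows 1.0
```

>>> apply_moves --rows '[{"gripper": 0.3,"xyz": [0,0,2],"dr": [0,0,0]},{"gripper": 0.3,"xyz": [0,0,4],"dr": [0,0,0]},{"gripper": 0.3,"xyz": [0,0,5],"dr": [0,0,0]},{"gripper": 0.3,"xyz": [0,0,5],"dr": [0,0,0]}]'

```text
clock: 41.05
eef_pos: [533.9, -69.9, 121.7]
orientation: [2.338, 2.098, 0.0]
wrist_force: [0.0, -0.3, -1.4]
grip_width: 44.5
finger_force: 30.0
```

>>> apply_moves --rows '[{"gripper": 0.55,"xyz": [0,0,0],"dr": [0,0,0]},{"gripper": 0.7,"xyz": [0,0,0],"dr": [0,0,0]},{"gripper": 0.75,"xyz": [0,0,0],"dr": [0,0,0]},{"gripper": 0.75,"xyz": [0,0,-20],"dr": [0,0,0]},{"gripper": 0.75,"xyz": [0,0,-60],"dr": [0,0,0]}]'

```text
clock: 41.68
eef_pos: [532.5, -69.6, 180.4]
orientation: [-2.336, -2.096, 0.004]
wrist_force: [0.9, 0.1, -0.2]
grip_width: 69.7
finger_force: 0.0
```

>>> apply_moves --rows '[{"gripper": 0.75,"xyz": [0,0,-50],"dr": [0,0,0]},{"gripper": 0.75,"xyz": [0,0,-78],"dr": [0,0,0]},{"gripper": 0.75,"xyz": [0,0,-80],"dr": [0,0,0]},{"gripper": 0.75,"xyz": [0,0,-80],"dr": [0,0,0]}]'

```text
clock: 42.18
eef_pos: [533.6, -69.8, 260.7]
orientation: [-2.338, -2.098, 0.001]
wrist_force: [0.3, -0.3, -0.2]
grip_width: 69.9
finger_force: 0.0
```

```bash
python3 - <<'E'
from brk import *
chk(2,1)
im=manip.capture('top');cv2.imwrite('pics/t3.png',im)
o=fitall(im,'DE',{'D':P0['D'],'E':(442,-351,-.3)},rad=20)
p=o['D'];p[:2]+=[-1,2.5];pick(p,-1,260)
E
```

```text
wrist fit [536.1 -49.1] yaw 83.7 err 613 of 5237 model 4729 bbox [259, 144, 53, 103, 5168]
pile offset [1.3 9.7]
D [ 527.3 -355.9] yaw 179.2 err 95.3 of 612
E [ 448.1 -353.5] yaw -16.5 err 67.1 of 597
clock 42.27 at [533.1 -69.7 259.7] yaw 83.8 -> xyz [-281.8   34.8   -0.5] dr [-0.2  0.1 84.6] rows 8.0
```

```bash
cat >> brk.py <<'E'
def chk2(k,s,im=None):
    """fit top bracket k (sign s) with lower ones drawn at nominal"""
    c=cal('wrist');im=manip.capture('wrist') if im is None else im
    m=(soft(im)>128).astype(np.uint8)*255;base=np.zeros_like(m)
    for j in range(k):
        sj=s*(-1)**(k-j);base=np.maximum(base,sil('wrist',[*PILE,np.radians(84 if sj>0 else 264)],c,m.shape,BR,8+12*j))
    P=[*PILE,np.radians(84 if s>0 else 264)];q=np.maximum(base,sil('wrist',P,c,m.shape,BR,8+12*k))
    m&=cv2.dilate((q>128).astype(np.uint8)*255,np.ones((17,17)));m=cv2.morphologyEx(m,cv2.MORPH_CLOSE,np.ones((7,7)))
    f=lambda p:np.abs(np.maximum(base,sil('wrist',p,c,m.shape,BR,8+12*k)).astype(float)-m).sum()/255
    r=minimize(f,P,method='Nelder-Mead',options=dict(initial_simplex=np.array(P)+np.array([[0,0,0],[6,0,0],[0,6,0],[0,0,.1]]),maxiter=300))
    # dark seam profile along board axis through middle
    print('pile',k,'offset',(r.x[:2]-PILE).round(1),'yaw',np.degrees(r.x[2]).round(1),'err',round(r.fun),'of',int(m.sum()/255),'at nominal',round(f(P)))
    g=cv2.cvtColor(im,cv2.COLOR_BGR2GRAY);a=np.radians(84)
    print('gray along board x -52..52:',[int(g[tuple(w2pix('wrist',[PILE[0]+t*np.cos(a)+6*np.sin(a),PILE[1]+t*np.sin(a)-6*np.cos(a),20+12*k],c)[::-1].round().astype(int))]) for t in range(-52,54,2)])
E
python3 - <<'E'
from brk import *
chk2(2,1,cv2.imread('pics/pile2.png'))
E
```

```text
pile 2 offset [-0.6  1.3] yaw 83.8 err 122 of 5618 at nominal 280
gray along board x -52..52: [91, 251, 247, 249, 248, 253, 195, 220, 245, 245, 245, 246, 246, 246, 246, 246, 247, 247, 247, 246, 247, 247, 247, 248, 247, 248, 247, 247, 248, 247, 247, 248, 248, 247, 248, 248, 248, 249, 249, 249, 249, 249, 230, 240, 251, 167, 246, 248, 250, 250, 252, 138, 51]
```

>>> apply_moves --rows '[{"gripper": 0.75,"xyz": [-48,6,0],"dr": [0,0,10.5]},{"gripper": 0.75,"xyz": [-108,13,0],"dr": [0,0,21]},{"gripper": 0.75,"xyz": [-168,21,0],"dr": [0,0,31.5]},{"gripper": 0.75,"xyz": [-228,28,0],"dr": [0,0,42]},{"gripper": 0.75,"xyz": [-281,35,0],"dr": [0,0,52.5]}]'

```text
clock: 42.9
eef_pos: [537.5, -354.8, 259.7]
orientation: [-3.026, -0.837, 0.003]
wrist_force: [0.3, 0.6, -0.7]
grip_width: 69.5
finger_force: 0.0
```

>>> apply_moves --rows '[{"gripper": 0.75,"xyz": [0,0,0],"dr": [0,0,10.5]},{"gripper": 0.75,"xyz": [0,0,0],"dr": [0,0,21]},{"gripper": 0.75,"xyz": [0,0,0],"dr": [0,0,32]},{"gripper": 0.75,"xyz": [0,0,0],"dr": [0,0,32]},{"gripper": 0.75,"xyz": [0,0,0],"dr": [0,0,32]}]'

```text
clock: 43.52
eef_pos: [538.1, -352.7, 260.7]
orientation: [-3.141, 0.012, 0.002]
wrist_force: [-0.5, 0.7, 0.8]
grip_width: 69.8
finger_force: 0.0
```

```bash
python3 - <<'E'
from brk import *
p=wfit([525.5,-353.5,3.127],0,'wd');pick(p,-1,87)
E
```

```text
wrist fit [ 525.  -353.5] yaw 179.3 err 74 of 3623 model 3651 bbox [262, 160, 48, 79, 3574]
clock 43.58 at [ 538.2 -352.8  261. ] yaw -0.5 -> xyz [ -2.1   1.  174. ] dr [-0.   0.1  0.2] rows 3.0
```

>>> apply_moves --rows '[{"gripper": 0.75,"xyz": [-2,1,50],"dr": [0,0,0]},{"gripper": 0.75,"xyz": [-2,1,105],"dr": [0,0,0]},{"gripper": 0.75,"xyz": [-2,1,150],"dr": [0,0,0]},{"gripper": 0.75,"xyz": [-2,1,173],"dr": [0,0,0]},{"gripper": 0.75,"xyz": [-2,1,173],"dr": [0,0,0]}]'

```text
clock: 44.2
eef_pos: [535.9, -353.5, 87.2]
orientation: [-3.14, 0.015, 0.002]
wrist_force: [-0.4, 1.2, -0.3]
grip_width: 69.7
finger_force: 0.0
```

>>> apply_moves --grip_force 30 --rows '[{"gripper": 0.75,"xyz": [0,0,0],"dr": [0,0,0]},{"gripper": 0.3,"xyz": [0,0,0],"dr": [0,0,0]},{"gripper": 0.3,"xyz": [0,0,0],"dr": [0,0,0]},{"gripper": 0.3,"xyz": [0,0,0],"dr": [0,0,0]},{"gripper": 0.3,"xyz": [0,0,0],"dr": [0,0,0]}]'

```text
clock: 44.82
eef_pos: [536.5, -354.0, 89.0]
orientation: [3.141, -0.019, 0.0]
wrist_force: [-0.2, 0.3, 1.1]
grip_width: 44.4
finger_force: 30.0
```

>>> apply_moves --rows '[{"gripper": 0.3,"xyz": [0,0,-25],"dr": [0,0,0]},{"gripper": 0.3,"xyz": [0,0,-60],"dr": [0,0,0]},{"gripper": 0.3,"xyz": [0,0,-100],"dr": [0,0,0]},{"gripper": 0.3,"xyz": [0,0,-110],"dr": [0,0,0]}]'

```text
clock: 45.32
eef_pos: [537.7, -355.0, 202.1]
orientation: [3.138, -0.019, 0.007]
wrist_force: [0.2, 0.2, -1.4]
grip_width: 44.6
finger_force: 30.0
```

```bash
python3 - <<'E'
from brk import *
go(PILE[0]+1.15,PILE[1]+10.9,190,84)
E
```

```text
clock 45.33 at [ 537.7 -355.   202.1] yaw -0.7 -> xyz [  -5.5 -307.1   11.1] dr [  0.3  -0.1 -84.7] rows 8.0
```

>>> apply_moves --rows '[{"gripper": 0.3,"xyz": [-1,-45,0],"dr": [0,0,-10]},{"gripper": 0.3,"xyz": [-2,-105,0],"dr": [0,0,-20.5]},{"gripper": 0.3,"xyz": [-3,-165,0],"dr": [0,0,-31]},{"gripper": 0.3,"xyz": [-4,-225,0],"dr": [0,0,-41.5]},{"gripper": 0.3,"xyz": [-4.3,-280,0],"dr": [0,0,-52]}]'

```text
clock: 45.95
eef_pos: [534.4, -71.8, 197.0]
orientation: [-2.826, -1.368, 0.002]
wrist_force: [-0.0, 0.5, -0.3]
grip_width: 44.6
finger_force: 30.0
```

>>> apply_moves --rows '[{"gripper": 0.3,"xyz": [16,-13,0],"dr": [0,0,-10]},{"gripper": 0.3,"xyz": [20,-16,0],"dr": [0,0,-20.5]},{"gripper": 0.3,"xyz": [20,-16,5],"dr": [0,0,-31]},{"gripper": 0.3,"xyz": [20,-16,10],"dr": [0,0,-32.7]},{"gripper": 0.3,"xyz": [20,-16,10],"dr": [0,0,-32.7]}]'

```text
clock: 46.58
eef_pos: [534.7, -48.3, 187.2]
orientation: [-2.337, -2.097, 0.002]
wrist_force: [0.3, 0.3, -0.8]
grip_width: 44.4
finger_force: 30.0
```

```bash
python3 - <<'E'
from brk import *
go(PILE[0]+1.15,PILE[1]+11.1,133.5,84)
E
```

```text
clock 46.58 at [534.7 -48.3 187.2] yaw 83.8 -> xyz [ 0.7  1.3 53.7] dr [-0.1 -0.  -0.2] rows 1.0
```

>>> apply_moves --rows '[{"gripper": 0.3,"xyz": [0.6,1,15],"dr": [0,0,-0.2]},{"gripper": 0.3,"xyz": [0.6,1,33],"dr": [0,0,-0.2]},{"gripper": 0.3,"xyz": [0.6,1,44],"dr": [0,0,-0.2]},{"gripper": 0.3,"xyz": [0.6,1,49],"dr": [0,0,-0.2]},{"gripper": 0.3,"xyz": [0.6,1,49],"dr": [0,0,-0.2]}]'

```text
clock: 47.2
eef_pos: [536.3, -47.8, 139.3]
orientation: [-2.331, -2.106, 0.001]
wrist_force: [-0.1, 0.5, -0.4]
grip_width: 44.5
finger_force: 30.0
```

```bash
python3 - <<'E'
from brk import *
go(PILE[0]+1.15,PILE[1]+11.1,133.6,84)
E
```

```text
clock 47.2 at [536.3 -47.8 139.3] yaw 84.2 -> xyz [ 0.1 -0.4  5.7] dr [-0.  -0.   0.2] rows 1.0
```

>>> apply_moves --rows '[{"gripper": 0.3,"xyz": [0,0,2],"dr": [0,0,0]},{"gripper": 0.3,"xyz": [0,0,4],"dr": [0,0,0]},{"gripper": 0.3,"xyz": [0,0,5.5],"dr": [0,0,0]},{"gripper": 0.3,"xyz": [0,0,5.5],"dr": [0,0,0]}]'

```text
clock: 47.7
eef_pos: [536.5, -47.9, 134.2]
orientation: [-2.331, -2.106, 0.0]
wrist_force: [-1.0, -0.6, -1.8]
grip_width: 44.7
finger_force: 30.0
```

>>> apply_moves --rows '[{"gripper": 0.55,"xyz": [0,0,0],"dr": [0,0,0]},{"gripper": 0.7,"xyz": [0,0,0],"dr": [0,0,0]},{"gripper": 0.75,"xyz": [0,0,0],"dr": [0,0,0]},{"gripper": 0.75,"xyz": [0,0,-20],"dr": [0,0,0]},{"gripper": 0.75,"xyz": [0,0,-60],"dr": [0,0,0]}]'

```text
clock: 48.32
eef_pos: [535.1, -47.6, 192.9]
orientation: [-2.328, -2.104, 0.004]
wrist_force: [0.1, -0.8, -0.6]
grip_width: 69.6
finger_force: 0.0
```

>>> apply_moves --rows '[{"gripper": 0.75,"xyz": [0,0,-50],"dr": [0,0,0]},{"gripper": 0.75,"xyz": [0,0,-66],"dr": [0,0,0]},{"gripper": 0.75,"xyz": [0,0,-67],"dr": [0,0,0]},{"gripper": 0.75,"xyz": [0,0,-67],"dr": [0,0,0]}]'

```text
clock: 48.82
eef_pos: [535.8, -47.7, 259.4]
orientation: [-2.329, -2.105, 0.003]
wrist_force: [0.3, -0.2, -0.7]
grip_width: 69.3
finger_force: 0.0
```

```bash
python3 - <<'E'
from brk import *
chk2(3,-1)
im=manip.capture('top');cv2.imwrite('pics/t4.png',im)
o=fitall(im,'E',{'E':(448,-353,-.3)})
p=o['E'];p[:2]+=[-1,2.5];pick(p,1,260)
E
```

```text
pile 3 offset [ 0.5 -0.2] yaw 264.3 err 103 of 5648 at nominal 140
gray along board x -52..52: [81, 82, 80, 144, 159, 161, 234, 249, 194, 197, 213, 252, 251, 250, 251, 250, 250, 250, 250, 251, 251, 251, 250, 250, 250, 250, 250, 250, 251, 250, 250, 250, 250, 250, 251, 252, 251, 250, 250, 250, 250, 250, 251, 223, 166, 251, 248, 248, 249, 251, 194, 239, 203]
E [ 447.8 -353.1] yaw -17.8 err 67.9 of 599
clock 48.92 at [535.6 -47.7 259. ] yaw 84.2 -> xyz [-308.1  -68.6   -0.8] dr [ -0.2   0.2 102. ] rows 10.0
```

>>> apply_moves --rows '[{"gripper": 0.75,"xyz": [-45,-10,0],"dr": [0,0,10]},{"gripper": 0.75,"xyz": [-100,-22,0],"dr": [0,0,20]},{"gripper": 0.75,"xyz": [-155,-35,0],"dr": [0,0,30.5]},{"gripper": 0.75,"xyz": [-210,-47,0],"dr": [0,0,41]},{"gripper": 0.75,"xyz": [-265,-59,0],"dr": [0,0,51]}]'

```text
clock: 49.55
eef_pos: [449.9, -306.8, 259.8]
orientation: [-3.012, -0.888, 0.002]
wrist_force: [0.5, 0.4, 0.8]
grip_width: 69.6
finger_force: 0.0
```

```bash
python3 - <<'E'
from brk import *
pick(np.array([446.8,-350.6,np.radians(-17.8)]),1,260)
E
```

```text
clock 49.55 at [ 449.9 -306.8  259.8] yaw 32.9 -> xyz [-33.3  26.6  -0.3] dr [-0.1  0.1 50.7] rows 5.0
```

>>> apply_moves --rows '[{"gripper": 0.75,"xyz": [-20,16,0],"dr": [0,0,10.3]},{"gripper": 0.75,"xyz": [-33,26,0],"dr": [0,0,20.6]},{"gripper": 0.75,"xyz": [-33,26,0],"dr": [0,0,31]},{"gripper": 0.75,"xyz": [-33,26,0],"dr": [0,0,41.2]},{"gripper": 0.75,"xyz": [-33,26,0],"dr": [0,0,50.7]}]'

```text
clock: 50.18
eef_pos: [437.2, -345.0, 259.4]
orientation: [-3.102, 0.487, 0.004]
wrist_force: [-0.2, 0.1, 0.1]
grip_width: 69.8
finger_force: 0.0
```

>>> apply_moves --rows '[{"gripper": 0.75,"xyz": [0,0,0],"dr": [0,0,0]},{"gripper": 0.75,"xyz": [0,0,0],"dr": [0,0,0]}]'

```text
clock: 50.42
eef_pos: [437.5, -345.1, 260.4]
orientation: [-3.105, 0.472, 0.002]
wrist_force: [-0.1, -0.3, 0.2]
grip_width: 69.6
finger_force: 0.0
```

```bash
python3 - <<'E'
from brk import *
p=wfit([446.8,-350.6,-.31],0,'we');pick(p,1,87)
E
```

```text
wrist fit [ 446.3 -350. ] yaw -16.3 err 87 of 3820 model 3846 bbox [263, 153, 47, 84, 3771]
clock 50.48 at [ 437.6 -345.2  260.6] yaw -17.3 -> xyz [ -1.1   2.3 173.6] dr [-0.   0.1 -1. ] rows 3.0
```

>>> apply_moves --rows '[{"gripper": 0.75,"xyz": [-1,2.3,50],"dr": [0,0,-1]},{"gripper": 0.75,"xyz": [-1,2.3,105],"dr": [0,0,-1]},{"gripper": 0.75,"xyz": [-1,2.3,150],"dr": [0,0,-1]},{"gripper": 0.75,"xyz": [-1,2.3,173],"dr": [0,0,-1]},{"gripper": 0.75,"xyz": [-1,2.3,173],"dr": [0,0,-1]}]'

```text
clock: 51.1
eef_pos: [435.7, -346.8, 86.8]
orientation: [-3.109, 0.447, 0.002]
wrist_force: [-0.2, -0.5, -0.1]
grip_width: 69.9
finger_force: 0.0
```

>>> apply_moves --grip_force 30 --rows '[{"gripper": 0.75,"xyz": [0,0,0],"dr": [0,0,0]},{"gripper": 0.3,"xyz": [0,0,0],"dr": [0,0,0]},{"gripper": 0.3,"xyz": [0,0,0],"dr": [0,0,0]},{"gripper": 0.3,"xyz": [0,0,0],"dr": [0,0,0]},{"gripper": 0.3,"xyz": [0,0,0],"dr": [0,0,0]}]'

```text
clock: 51.72
eef_pos: [436.2, -347.3, 88.5]
orientation: [3.109, -0.45, 0.0]
wrist_force: [-1.3, -0.6, 1.8]
grip_width: 44.7
finger_force: 30.0
```

>>> apply_moves --rows '[{"gripper": 0.3,"xyz": [0,0,-25],"dr": [0,0,0]},{"gripper": 0.3,"xyz": [0,0,-60],"dr": [0,0,0]},{"gripper": 0.3,"xyz": [0,0,-100],"dr": [0,0,0]},{"gripper": 0.3,"xyz": [0,0,-115],"dr": [0,0,0]},{"gripper": 0.3,"xyz": [0,0,-115],"dr": [0,0,0]}]'

```text
clock: 52.35
eef_pos: [436.5, -347.6, 203.8]
orientation: [3.108, -0.45, 0.002]
wrist_force: [-0.1, 0.1, -2.5]
grip_width: 44.8
finger_force: 30.0
```

```bash
python3 - <<'E'
from brk import *
go(PILE[0]-1.15,PILE[1]-10.9,200,84)
E
```

```text
clock 52.35 at [ 436.5 -347.6  203.8] yaw -16.5 -> xyz [  14.3 -294.1    3.6] dr [ 1.000e-01 -0.000e+00 -1.005e+02] rows 10.0
```

>>> apply_moves --rows '[{"gripper": 0.3,"xyz": [2,-45,0],"dr": [0,0,-10]},{"gripper": 0.3,"xyz": [5,-103,0],"dr": [0,0,-20]},{"gripper": 0.3,"xyz": [8,-160,0],"dr": [0,0,-30]},{"gripper": 0.3,"xyz": [10,-215,0],"dr": [0,0,-40]},{"gripper": 0.3,"xyz": [13,-265,0],"dr": [0,0,-50]}]'

```text
clock: 52.98
eef_pos: [522.9, -94.6, 200.6]
orientation: [-3.004, -0.914, 0.005]
wrist_force: [0.4, -0.2, -1.9]
grip_width: 44.3
finger_force: 30.0
```

```bash
python3 - <<'E'
from brk import *
go(PILE[0]-1.15,PILE[1]-10.9,200,84)
E
```

```text
clock 52.98 at [522.9 -94.6 200.6] yaw 33.9 -> xyz [ 22.8 -14.7   0.5] dr [ -0.2   0.1 -50.1] rows 5.0
```

>>> apply_moves --rows '[{"gripper": 0.3,"xyz": [12,-8,0],"dr": [0,0,-10]},{"gripper": 0.3,"xyz": [22,-14,0],"dr": [0,0,-20]},{"gripper": 0.3,"xyz": [22.5,-14.5,0],"dr": [0,0,-30]},{"gripper": 0.3,"xyz": [22.5,-14.5,0],"dr": [0,0,-40]},{"gripper": 0.3,"xyz": [22.5,-14.5,0],"dr": [0,0,-50.3]}]'

```text
clock: 53.6
eef_pos: [533.3, -72.0, 200.3]
orientation: [-2.329, -2.103, 0.004]
wrist_force: [-0.4, -0.1, -0.9]
grip_width: 44.7
finger_force: 30.0
```

>>> apply_moves --rows '[{"gripper": 0.3,"xyz": [0,0,0],"dr": [0,0,0]},{"gripper": 0.3,"xyz": [0,0,0],"dr": [0,0,0]}]'

```text
clock: 53.85
eef_pos: [533.9, -72.2, 201.8]
orientation: [-2.341, -2.092, 0.002]
wrist_force: [0.5, 0.4, -0.6]
grip_width: 44.4
finger_force: 30.0
```

```bash
python3 - <<'E'
from brk import *
go(PILE[0]-1.15,PILE[1]-10.7,145.6,84)
E
```

```text
clock 53.85 at [533.9 -72.2 201.8] yaw 83.6 -> xyz [ 2.7 -0.5 56.2] dr [-0.1 -0.  -0.4] rows 1.0
```

>>> apply_moves --rows '[{"gripper": 0.3,"xyz": [2.7,-0.4,15],"dr": [0,0,-0.4]},{"gripper": 0.3,"xyz": [2.7,-0.4,33],"dr": [0,0,-0.4]},{"gripper": 0.3,"xyz": [2.7,-0.4,45],"dr": [0,0,-0.4]},{"gripper": 0.3,"xyz": [2.7,-0.4,51],"dr": [0,0,-0.4]},{"gripper": 0.3,"xyz": [2.7,-0.4,51],"dr": [0,0,-0.4]}]'

```text
clock: 54.48
eef_pos: [534.1, -69.6, 151.6]
orientation: [-2.33, -2.106, 0.001]
wrist_force: [-0.2, 0.3, -1.2]
grip_width: 44.4
finger_force: 30.0
```

```bash
python3 - <<'E'
from brk import *
go(PILE[0]-1.15,PILE[1]-10.7,145.6,84)
E
```

```text
clock 54.48 at [534.1 -69.6 151.6] yaw 84.2 -> xyz [ 0.  -0.5  6. ] dr [-0.1 -0.   0.2] rows 1.0
```

>>> apply_moves --rows '[{"gripper": 0.3,"xyz": [0,0,2],"dr": [0,0,0]},{"gripper": 0.3,"xyz": [0,0,4],"dr": [0,0,0]},{"gripper": 0.3,"xyz": [0,0,5.8],"dr": [0,0,0]},{"gripper": 0.3,"xyz": [0,0,5.8],"dr": [0,0,0]}]'

```text
clock: 54.98
eef_pos: [534.4, -69.6, 146.4]
orientation: [-2.331, -2.106, 0.0]
wrist_force: [-0.5, -0.5, -1.8]
grip_width: 44.4
finger_force: 30.0
```

>>> apply_moves --rows '[{"gripper": 0.55,"xyz": [0,0,0],"dr": [0,0,0]},{"gripper": 0.7,"xyz": [0,0,0],"dr": [0,0,0]},{"gripper": 0.75,"xyz": [0,0,0],"dr": [0,0,0]},{"gripper": 0.75,"xyz": [0,0,-20],"dr": [0,0,0]},{"gripper": 0.75,"xyz": [0,0,-60],"dr": [0,0,0]}]'

```text
clock: 55.6
eef_pos: [533.1, -69.3, 205.1]
orientation: [-2.328, -2.104, 0.004]
wrist_force: [0.9, 0.3, 0.1]
grip_width: 69.5
finger_force: 0.0
```

>>> apply_moves --rows '[{"gripper": 0.75,"xyz": [0,0,-50],"dr": [0,0,0]},{"gripper": 0.75,"xyz": [0,0,-70],"dr": [0,0,0]},{"gripper": 0.75,"xyz": [0,0,-70],"dr": [0,0,0]},{"gripper": 0.75,"xyz": [0,0,-70],"dr": [0,0,0]}]'

```text
clock: 56.1
eef_pos: [533.6, -69.5, 274.2]
orientation: [-2.329, -2.105, 0.003]
wrist_force: [-0.4, -0.7, -1.2]
grip_width: 69.7
finger_force: 0.0
```

```bash
python3 - <<'E'
from brk import *
chk2(4,1);st()
im=manip.capture('top');cv2.imwrite('pics/t5.png',im);ct=cal('top')
m=(soft(im)>128).astype(np.uint8);m[:165]=0;m[:,:290]=0
n,l,q,ce=cv2.connectedComponentsWithStats(m)
print('white/other blobs',[(q[i].tolist(),pix2w('top',*ce[i],10,ct)[:2].round(0).tolist()) for i in range(1,n) if q[i,4]>200])
# basket in wrist view, bail level check via top: orange blob
h=cv2.cvtColor(im,cv2.COLOR_BGR2HSV);o=((h[...,0]>5)&(h[...,0]<20)&(h[...,1]>170)&(h[...,2]>90)).astype(np.uint8)
n,l,q,ce=cv2.connectedComponentsWithStats(o);print('orange',[(q[i].tolist(),ce[i].round(1).tolist()) for i in range(1,n) if q[i,4]>8],'basket pred',w2pix('top',[547.6,62,40],ct))
E
python3 redchk.py
```

```text
pile 4 offset [0.5 0.6] yaw 84.2 err 114 of 6081 at nominal 175
gray along board x -52..52: [238, 247, 247, 249, 248, 225, 195, 240, 246, 245, 246, 246, 247, 247, 247, 246, 248, 248, 248, 246, 246, 246, 246, 246, 247, 247, 247, 246, 248, 247, 249, 249, 250, 249, 247, 248, 248, 248, 248, 249, 248, 249, 229, 247, 169, 172, 246, 248, 249, 250, 252, 217, 106]
{'clock': 56.15, 'joints': [-0.225, -0.019, 1.696, -0.0, 1.468, -0.124], 'eef_pos': [533.477, -69.417, 273.899], 'orientation': [-2.329, -2.104, 0.003], 'wrist_force': [0.885, -0.032, 0.211], 'grip_width': 69.657, 'finger_force': 0.0}
[[0.101, 0.995, -0.004], [0.995, -0.101, 0.001], [0.0, -0.004, -1.0]]
white/other blobs [([290, 165, 48, 131, 3108], [608.0, -137.0]), ([433, 281, 20, 32, 459], [422.0, -511.0])]
orange [([316, 323, 20, 29, 343], [324.8, 337.5])] basket pred [227.97829853 217.8037537 ]
{'clock': 56.2, 'joints': [-0.225, -0.019, 1.696, 0.0, 1.469, -0.124], 'eef_pos': [533.491, -69.405, 273.953], 'orientation': [-2.329, -2.104, 0.003], 'wrist_force': [-0.373, 0.078, 0.509], 'grip_width': 69.642, 'finger_force': 0.0}
[[0.101, 0.995, -0.004], [0.995, -0.101, 0.001], [0.0, -0.004, -1.0]]
side 224 255.4 339.91 328 352 251 260
side 221 256.49 340.55 329 353 252 261
top 121 98.41 235.64 231 240 91 106
top 124 98.08 236.68 232 241 91 106
```

>>> apply_moves --rows '[{"gripper": 0.75,"xyz": [-40,0,-40],"dr": [0,0,0]},{"gripper": 0.75,"xyz": [-95,0,-60],"dr": [0,0,0]},{"gripper": 0.75,"xyz": [-150,0,-60],"dr": [0,0,0]},{"gripper": 0.75,"xyz": [-205,0,-60],"dr": [0,0,0]},{"gripper": 0.75,"xyz": [-250,0,-60],"dr": [0,0,0]}]'

```text
clock: 56.92
eef_pos: [508.5, -320.3, 335.4]
orientation: [-2.331, -2.105, 0.001]
wrist_force: [0.6, -0.2, -0.2]
grip_width: 69.4
finger_force: 0.0
```

>>> apply_moves --rows '[{"gripper": 0.75,"xyz": [0,0,0],"dr": [0,0,0]},{"gripper": 0.75,"xyz": [0,0,0],"dr": [0,0,0]},{"gripper": 0.75,"xyz": [0,0,0],"dr": [0,0,0]}]'

```text
clock: 57.3
eef_pos: [509.5, -317.1, 336.3]
orientation: [-2.329, -2.108, -0.0]
wrist_force: [-0.3, -0.4, -0.7]
grip_width: 69.8
finger_force: 0.0
```

```bash
python3 - <<'E'
from brk import *
P=PILE-[-1,2.5];B=np.array([547.6,62.]) # top-frame positions
for n in('top','side'):
    im=manip.capture(n);cv2.imwrite(f'pics/{n}_end.png',im);c=cal(n)
    h=cv2.cvtColor(im,cv2.COLOR_BGR2HSV);o=((h[...,0]>4)&(h[...,0]<21)&(h[...,1]>150)&(h[...,2]>90)).astype(np.uint8)
    k,l,q,ce=cv2.connectedComponentsWithStats(o);u=w2pix(n,[*B,40],c)
    print(n,'orange',[(q[i].tolist(),ce[i].round(1).tolist()) for i in range(1,k) if q[i,4]>4 and np.hypot(*(ce[i]-u))<40],'pred ctr',u.round(1))
    X=np.array([.994,-.105]);Y=np.array([.105,.994])
    print(' pred ears/bar',[w2pix(n,[*(B+k*Y+j*X),z],c).round(0).tolist() for k,j,z in((-28,0,32),(28,0,32),(-18.5,0,63),(18.5,0,63))])
    m=(soft(im)>128).astype(np.uint8)*255;q=np.zeros_like(m)
    for j in range(5): q=np.maximum(q,sil(n,[*P,np.radians(84 if j%2==0 else 264)],c,m.shape,BR,8+12*j))
    r=cv2.dilate((q>128).astype(np.uint8)*255,np.ones((13,13)));mm=m&r
    A,Bx=np.argwhere(mm>0),np.argwhere(q>128);print(' pile mask',len(A),A.min(0),A.max(0),A.mean(0).round(1),'model',len(Bx),Bx.min(0),Bx.max(0),Bx.mean(0).round(1))
a=manip.read_state();print(a['eef_pos'].round(1) if hasattr(a['eef_pos'],'round') else a['eef_pos'],a['clock'])
E
```

```text
top orange [([217, 210, 6, 12, 38], [219.3, 215.4]), ([224, 214, 7, 3, 13], [227.2, 214.9]), ([232, 214, 9, 12, 49], [237.0, 219.0])] pred ctr [228.  217.8]
 pred ears/bar [[239.0, 221.0], [218.0, 216.0], [234.0, 218.0], [220.0, 214.0]]
 pile mask 996 [214 252] [246 295] [229.9 274.1] model 888 [214 253] [243 295] [228.3 274.4]
side orange [([249, 262, 24, 25, 141], [261.1, 273.0])] pred ctr [262.9 274.1]
 pred ears/bar [[268.0, 269.0], [257.0, 284.0], [266.0, 262.0], [259.0, 272.0]]
 pile mask 1088 [221 267] [264 301] [243.3 285. ] model 1037 [220 268] [264 301] [242.7 285.7]
[ 509.6 -317.2  336.6] 57.4
```

Basket and pile match their models in both views, and the rod is home. Handing in.

```bash
python3 -c "
from station import manip
print(manip.job_done())"
```

```text
the job is handed in; nothing more can be done
None
```

The job is handed in at about 57 s, but no verdict came back: by my last camera checks, the basket is on the square, the rod is back in its fork about 2 mm from where it started, and all five brackets are piled alternately within about 2 mm of the outline's centre; I compared no positions for the carton, gauge, screwdriver, bottle and case.

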